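# Load a code-reading station, unlock its guarded button and take the reading

### The arm

A 6-joint arm with a two-finger parallel gripper is mounted at the origin on the work surface; the furniture and walls round the work are solid. World frame = base frame: x ahead of the robot, y to its left, z up, the work surface at z = 0. Lengths are in m, angles in degrees, forces in N, time in s.
With the tool pointing down it reaches from about 0.4 to 0.825 m from the base axis. Payload 7 kg.
Tool frame: the origin (TCP) lies midway between the tips of the shut fingers; the grasp point (between the pads) lies 19 mm behind it; z points along the fingers, y is the direction in which the jaws open and shut (so a half turn about z gives the same grasp; the last joint's range is limited). The gripper opens to 88 mm and grips with 3 to 60 N. Pads are 19 mm wide; open, the fingers measure 130 mm over their backs; the gripper's body (78 mm by 193 mm) begins 47 mm behind the grasp point.
Start: joints at [-56.889, 20.546, 0.682, 0, -70.136, -16.507], TCP at [0.193, -0.647, 0.227] pointing down, gripper open.
Joint ranges: [-176.03, 176.03], [-82.01, 121.73], [-58.28, 71.71], [-173.87, 95.51], [-174.79, -0.11], [-173.66, 173.66]. Speed limits (degrees/s): [136.94, 136.94, 172.46, 180, 180, 180].

### API

Orientations are given as [roll, pitch, yaw] about the fixed x, y, z axes, in that order (R = Rz(yaw) Ry(pitch) Rx(roll)).
In Python, from plant import sensors, viewer, r gives the robot as it stands. The module is installed in compiled form; this text tells all that it offers.
- The arm moves only by the shell command python3 -m handwheel 'ROWS' [OPENING] [FORCE]. ROWS is JSON, one flat list of numbers, 6 for each row, row after row: the shift along the world's x, y, z in cm, then the turn, a rotation vector about the world's x, y, z in rad. In form: [tx, ty, tz, wx, wy, wz, tx, ty, tz, wx, wy, wz, ...]. A call has 1 to 8 rows; each row is the pose to reach, as a shift and turn from the pose measured when the call began; what a row does not reach only later rows make up. A row lasts 1/10 s, in which the tool goes at most 50 mm and 8.59 degrees, less where a joint would pass 70% of its speed; a pose out of reach is approached as far as the arm can. A call with a gripper value outside its range is refused whole. OPENING is the closure in counts, from 0 (fully open) to 255 (shut), set as the call begins (- or left out, the last holds). The fingers move at their own pace and stop on an object; FORCE is the grip in N (left out, the last holds). Time passes only in rows, so rows that repeat a pose let the fingers close. It gives the time, the measured TCP pose, the force and the opening at its end, in the units of the state.
- sensors.get_state(): the state, without advancing time (a new reading comes with each control period).
- viewer.capture(name): name is "scene" or "top" or "wrist"; returns a dict with "img" (400x640x3 uint8, red, green, blue), "camera_matrix" (3x3 intrinsics, pixels), "k1" (the pictures are not rectified: a ray, as slopes to the right and down, at radius r is drawn at 1 + k1 r^2 times it, then the intrinsics apply), "camera_from_world" (4x4, takes a point from world to camera coordinates); the wrist camera has in their place "mount" (4x4, takes a point from camera to tool coordinates, whose origin is the TCP and whose axes are the flange's). Camera axes: x right, y down, z forward; pixel columns grow to the right and rows downward; lengths in m; the calibration is good to about 2 mm. A picture is of the moment at which its call begins: read the wrist's pose just before it. There is no depth.
- r.close_job(): hands the job in, once; it reports no verdict.
The state is a dict: "time_s": time; "joints": joint angles; "qd": joint speeds; "joint_torque": joint torques, N m; "tcp_pos": TCP position; "eef_rot": TCP orientation; "contact_force": force on the tool from outside, world axes, zero at the start; "moment": the same for the moment, N m; "gripper_width": finger opening in m.
Only numpy, scipy, OpenCV 4.12 (cv2) and the standard library are available. Lean on these libraries where they do the work, as an engineer would, in place of code of your own. Each camera call takes 0.05 s, during which the arm holds its last target.

### The job

Load the reading station: push the cast frame square and flush against both fences of the aluminium corner, and stand every bushing upright and wholly on the white strip in front of the grey reader bar, each with its yellow coded patch turned squarely to the bar. Only when all of that is in place, slide the orange guard tab fully aside, press the green button all the way down, and slide the tab fully back over the button, leaving the parts where they are loaded and not disturbing the brush and the black marker lying beside them.

Things in the scene. Friction and masses are not known exactly. Their poses are not given: they have to be found in the camera images.
- reader: fixed grey reader bar, 252 mm long (along its y), 42 mm deep, 62 mm high, with a dark window along its front. Origin: foot of the middle of its front face; x points from the front face back through the bar (away from the strip), z up. A patch faces the bar squarely when the bushing's x axis is along the bar's x axis, within 12 degrees
- strip (a point): centre of the white strip with blue border painted on the table in front of the bar, 60 mm before its face; axes as the bar's. The strip measures 82 mm (x) by 252 mm (y): a bushing stands wholly on it with its centre within 15 mm in x and 100 mm in y of this point, so three fit 80 mm apart
- corner: fixed L of two slick aluminium fences, 14 mm thick, 26 mm high; no floor. Origin: on the table, the centre of the cast frame when seated. Back fence's face at x = +49.6 mm (y -70 to +56), side fence's face at y = -56.6 mm (x -50 to +46); the -x and +y sides are open, so the frame is pushed toward +x and toward -y; blue lines mark its free edges
- panel: fixed grey control box 70 x 104 x 40 mm (x, y, z) with two rails 8 mm high along y on its top at x = -28 and +28 mm. Origin: centre of its underside; the green button is on its top at y = -25 mm, x = 0; the tab slides along its y
- button_top (a point): centre of the top of the green push button (34 mm across, standing 8 mm above the box's top, i.e. 48 mm above the table)
- button (a joint): travel of the button in m: 0 up, 0.006 fully down (about 5 N); it springs back up by itself. A press counts from 0.0045
- tab_grip (a point): middle of the top of the upright fin of the orange guard tab, 77 mm above the table. The fin is 34 mm (x) by 12 mm (y) and stands 24 mm above the tab's plate; the plate is 62 x 44 mm (x, y), 5 mm thick, its underside 9 mm above the box's top; closed, it covers the button
- tab (a joint): slide of the guard tab in m along the box's +y: 0 closed over the button, 0.050 fully aside, where the fin stands 50 mm from the button; it needs about 2 N and stays where it is left. It starts closed within 3 mm
- bushing_a: turned steel bushing, an upright cylinder 52 mm across and 75 mm high, about 0.2 kg, gripped across its diameter (its bore cannot be entered); it has a yellow coded patch (26 mm wide, 40 mm high) on its side and a yellow dash on its top rim over the patch. Origin: centre of its underside; its x axis points out through the patch, z up. May be absent (None)
- bushing_b: turned steel bushing, an upright cylinder 52 mm across and 75 mm high, about 0.2 kg, gripped across its diameter (its bore cannot be entered); it has a yellow coded patch (26 mm wide, 40 mm high) on its side and a yellow dash on its top rim over the patch. Origin: centre of its underside; its x axis points out through the patch, z up. May be absent (None)
- bushing_c: turned steel bushing, an upright cylinder 52 mm across and 75 mm high, about 0.2 kg, gripped across its diameter (its bore cannot be entered); it has a yellow coded patch (26 mm wide, 40 mm high) on its side and a yellow dash on its top rim over the patch. Origin: centre of its underside; its x axis points out through the patch, z up. May be absent (None)
- bushing_a_mark (a point): middle of the yellow patch of bushing_a, on its outer surface 40 mm above its foot
- bushing_b_mark (a point): middle of the yellow patch of bushing_b, on its outer surface 40 mm above its foot
- bushing_c_mark (a point): middle of the yellow patch of bushing_c, on its outer surface 40 mm above its foot
- casting: die-cast aluminium frame, the loose one nearest the fence corner, 99 x 113 x 30 mm (x, y, z), about 0.26 kg, to be pushed, too wide to grip. Origin: centre of its underside; its axes are within 0.3 rad of the corner's at the start
- brush: brush lying flat, 26 x 190 x 12 mm (x, y, z), left alone. Origin: centre of its underside
- marker_black: black marker pen lying flat, 14 x 136 x 15 mm (x, y, z), left alone. Origin: centre of its underside

How it is judged (in metres and radians):
On the way, in this order (a step that is already met when the one before it is completed fails the run):
1. the cast frame is flush in the corner and every bushing stands on the strip with its patch to the reader (x of bushing_a in the frame of reader between -0.075 and -0.045 m and y of bushing_a in the frame of reader between -0.1 and 0.1 m and height (world z) of each of bushing_a, bushing_b, bushing_c, casting below 0.006 m and angle between each of bushing_a, bushing_b, bushing_c's own z axis and vertical below 0.08 rad and angle between the x axis of each of bushing_a, bushing_b, bushing_c and the x axis of reader, either way round below 0.21 rad and x of each of bushing_a_mark, bushing_b_mark, bushing_c_mark in the frame of reader above -0.056 m and x of bushing_b in the frame of reader between -0.075 and -0.045 m and y of bushing_b in the frame of reader between -0.1 and 0.1 m and x of bushing_c in the frame of reader between -0.075 and -0.045 m and y of bushing_c in the frame of reader between -0.1 and 0.1 m and horizontal distance between casting and corner below 0.004 m and angle between the x axis of casting and the x axis of corner, either way round below 0.03 rad), for 0.2 s.
2. the guard tab is slid fully aside (value of joint tab above 0.044 m), for 0.1 s.
3. the button is pressed down while the tab is aside (value of joint button above 0.0045 m and value of joint tab above 0.04 m).
At the end, for the whole second after the job is handed in: Frame within 4 mm and 0.03 rad of its seat in the corner; every bushing upright on the strip (centre 45 to 75 mm from the bar, within 100 mm of its middle), patch to the bar within 12 degrees; tab within 6 mm of closed, button up, all at rest (all of step 1 and linear speed of each of bushing_a, bushing_b, bushing_c, casting below 0.01 m/s and value of joint tab below 0.006 m and value of joint button below 0.002 m); the robot touches nothing.
It fails at once if the brush is pushed more than 3 cm (distance of brush from where it was at the start of the episode above 0.03 m).
It fails at once if the marker is pushed more than 3 cm (distance of marker_black from where it was at the start of the episode above 0.03 m).
Of bushing_a, bushing_b, bushing_c only 2 to 3 are there at a start; the rules pass over those that are not, and their reading is None.
At some moment in a run one of casting may be knocked a few centimetres aside while the robot is not near it.
It also fails if it takes over 210 s, if anything falls off the work surface, if the arm or the gripper's body presses on something with over 40 N, if the wrist force passes 120 N, or if a joint passes its speed limit or range.

## Working session

There is one attempt and no reset: what is moved stays moved. The work goes in short steps, Python scripts to look and compute and a shell command to move; the robot and the scene stay as the last step left them, time stands still between calls to the robot, and variables do not carry over. Pictures are saved under pics/ and viewed, and the job is handed in when it is done.

```bash
mkdir -p pics; cat > h.py <<'E'
import numpy as np, cv2
from plant import sensors, viewer, r
def snap(name,fn=None):
    s=sensors.get_state(); c=viewer.capture(name)
    if fn: cv2.imwrite('pics/'+fn,c['img'][:,:,::-1])
    return s,c
E
python3 - <<'E'
from h import *
s,c=snap('scene','s0.png'); print(s)
print(c['camera_matrix'],c['k1'],c['camera_from_world'])
s,c=snap('top','t0.png')
print(c['camera_matrix'],c['k1'],c['camera_from_world'])
s,c=snap('wrist','w0.png'); print({k:v for k,v in c.items() if k!='img'})
E
```

```text
{'time_s': 0.0, 'joints': array([-5.68893516e+01,  2.05934293e+01,  6.32167672e-01, -2.24168759e-02,
       -7.01360039e+01, -1.65073380e+01]), 'qd': array([ 0.021699  ,  0.10133838,  0.0962195 , -0.0233664 , -0.02641859,
        0.00609164]), 'joint_torque': array([ 3.62684923e-04, -5.82724857e+01,  2.93056870e+01,  6.99741483e+00,
        6.79255289e-03, -1.20662326e-04]), 'tcp_pos': array([ 0.19271795, -0.64637036,  0.22558076]), 'eef_rot': array([ 1.79900755e+02, -7.43550249e-03, -1.63404318e+02]), 'contact_force': array([-0.60118313, -0.31378852, -0.32046742]), 'moment': array([ 0.03913156, -0.01321979, -0.01352563]), 'gripper_width': 0.08757402892895898}
[[431.3058986    0.         318.05572632]
 [  0.         431.3058986  200.92887047]
 [  0.           0.           1.        ]] -0.07548273708455203 [[-8.53236138e-01 -5.21524750e-01  1.66628548e-04  5.19360812e-01]
 [-4.14021598e-01  6.77162164e-01 -6.08307093e-01  1.77650067e-01]
 [ 3.17134370e-01 -5.19098583e-01 -7.93701740e-01  1.13786435e+00]
 [ 0.00000000e+00  0.00000000e+00  0.00000000e+00  1.00000000e+00]]
[[456.29599387
[... 190 characters left out ...]
99705749 -0.00838102 -0.07619787  0.53816487]
 [ 0.07617033  0.00355866 -0.99708847  1.36880471]
 [ 0.          0.          0.          1.        ]]
{'camera_matrix': array([[294.44041937,   0.        , 321.92646454],
       [  0.        , 294.44041937, 200.55665916],
       [  0.        ,   0.        ,   1.        ]]), 'k1': 0.014814150210445296, 'mount': array([[ 6.06145894e-04, -9.55960681e-01, -2.93494137e-01,
         7.86492854e-02],
       [ 9.99999789e-01,  5.10418054e-04,  4.02754812e-04,
        -1.00400257e-03],
       [-2.35213058e-04, -2.93494319e-01,  9.55960789e-01,
        -1.58405014e-01],
       [ 0.00000000e+00,  0.00000000e+00,  0.00000000e+00,
         1.00000000e+00]])}
```

View pics/t0.png

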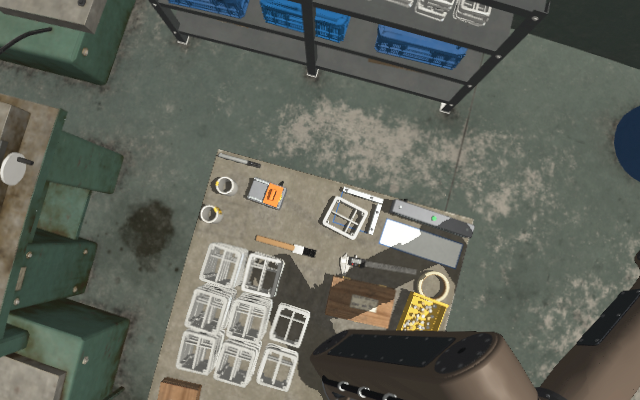

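View pics/s0.png

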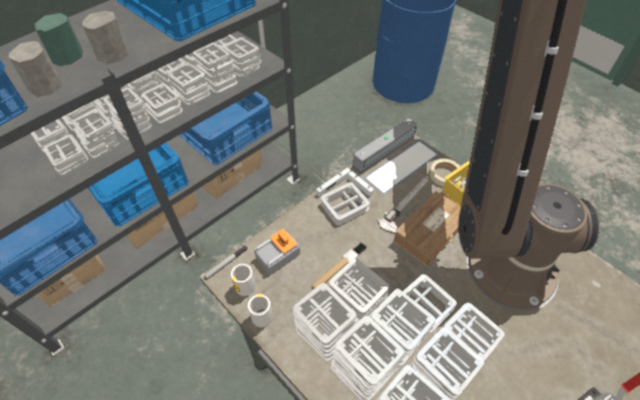

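View pics/w0.png

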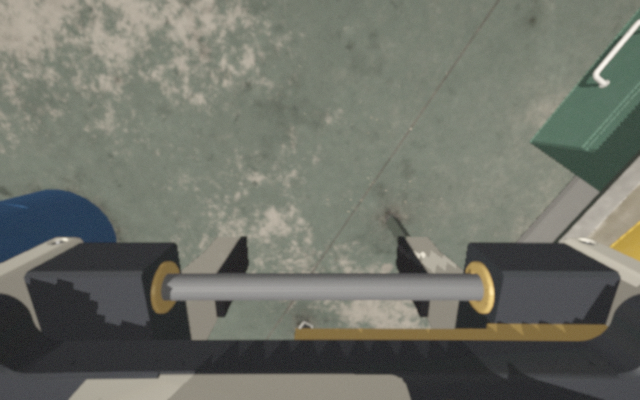

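Top view: bushings at (225,185) and (209,213), the panel at (266,193), the frame at (345,217), the corner around (362,205), and the reader around (430,217). The strip is around (420,240), the brush at (285,246) and the marker at (240,159). I'll enlarge to read these closer.

```bash
cat >> h.py <<'E'
def crop(img,x0,y0,w,h,f,fn):
    c=cv2.resize(img[y0:y0+h,x0:x0+w],None,fx=f,fy=f,interpolation=cv2.INTER_CUBIC)[:,:,::-1].copy()
    for x in range((x0+9)//10*10,x0+w,10):
        cv2.putText(c,str(x),(int((x-x0+.5)*f),8),0,0.3,(0,0,255),1); cv2.line(c,(int((x-x0+.5)*f),10),(int((x-x0+.5)*f),16),(0,0,255),1)
    for y in range((y0+9)//10*10,y0+h,10):
        cv2.putText(c,str(y),(0,int((y-y0+.5)*f)),0,0.3,(0,0,255),1); cv2.line(c,(20,int((y-y0+.5)*f)),(26,int((y-y0+.5)*f)),(0,0,255),1)
    cv2.imwrite('pics/'+fn,c)
E
python3 - <<'E'
from h import *
s,c=snap('top')
crop(c['img'],195,145,95,85,7,'t1.png')
crop(c['img'],315,180,165,90,4.8,'t2.png')
E
```

```text
(no output)
```

View pics/t1.png

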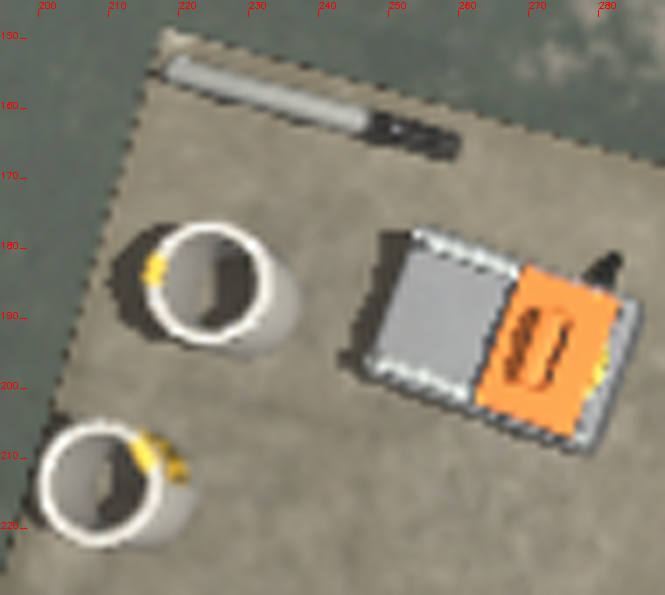

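View pics/t2.png

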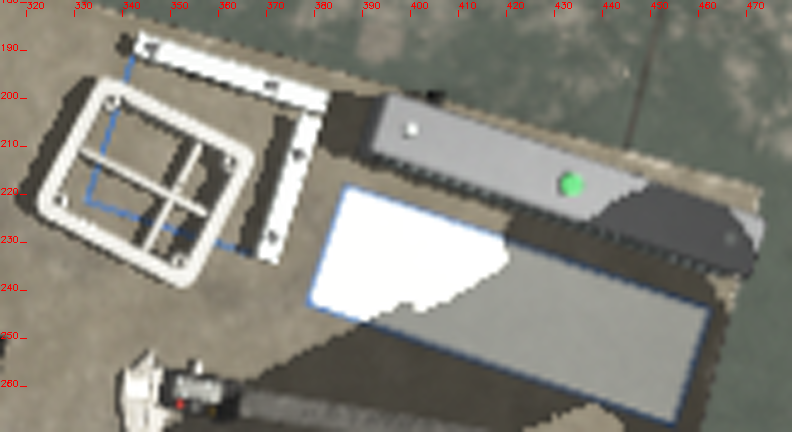

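```bash
cat >> h.py <<'E'
from scipy.optimize import least_squares
def proj(c,P,Twc=None):
    T=c['camera_from_world'] if Twc is None else Twc
    P=np.atleast_2d(P); q=P@T[:3,:3].T+T[:3,3]
    s=q[:,:2]/q[:,2:]; r2=(s**2).sum(1,keepdims=True); s=s*(1+c['k1']*r2)
    K=c['camera_matrix']; return s@K[:2,:2].T+K[:2,2]
def wristT(s,c):
    from scipy.spatial.transform import Rotation as R
    W=np.eye(4);W[:3,:3]=R.from_euler('xyz',s['eef_rot'],degrees=True).as_matrix();W[:3,3]=s['tcp_pos']
    return np.linalg.inv(W@c['mount'])
def unproj(c,px,z,T=None):
    T=c['camera_from_world'] if T is None else T
    K=c['camera_matrix'];d=(np.array(px,float)-K[:2,2])/K[0,0];s=d.copy()
    for _ in range(20): s=d/(1+c['k1']*(s@s))
    R=T[:3,:3];o=-R.T@T[:3,3];v=R.T@np.array([s[0],s[1],1]);return o+v*(z-o[2])/v[2]
def fit(c,M,px,x0,T=None):
    M=np.array(M,float);px=np.array(px,float)
    def f(p):
        cs,sn=np.cos(p[2]),np.sin(p[2]);P=M.copy();P[:,0]=p[0]+cs*M[:,0]-sn*M[:,1];P[:,1]=p[1]+sn*M[:,0]+cs*M[:,1]
        return (proj(c,P,T)-px).ravel()
    o=least_squares(f,x0);return o.x,np.abs(o.fun).max()
E
python3 - <<'E'
from h import *
s,c=snap('top')
f2=lambda L:[(315+x/4.8-.5,180+y/4.8-.5) for x,y in L]
f1=lambda L:[(195+x/7-.5,145+y/7-.5) for x,y in L]
st=fit(c,[(.041,.126,0),(-.041,.126,0),(-.041,-.126,0),(.041,-.126,0)],f2([(347,187),(310,305),(677,425),(710,308)]),[.6,-.2,0]);print('strip',st)
p=st[0];print('reader',p[0]+.06*np.cos(p[2]),p[1]+.06*np.sin(p[2]),np.degrees(p[2]))
# reader top z .062
pr=fit(c,[(0,.126,.062),(.042,.126,.062)],f2([(372,152),(390,94)]),[.7,-.2,0]);print('reader2',pr)
print('plate',fit(c,[(.031,.022-.025,.054),(.031,-.022-.025,.054),(-.031,-.022-.025,.054),(-.031,.022-.025,.054)],f1([(527,265),(622,296),(573,437),(475,402)]),[.6,.2,0]))
print('box',fit(c,[(.035,.052,.044),(.035,-.052,.044),(-.035,-.052,.044),(-.035,.052,.044)],f1([(415,228),(640,303),(588,455),(365,365)]),[.6,.2,0]))
# corner blue lines at table: frame free edges: x=-49.5?, y=+56.5
print('blue',[unproj(c,q,0) for q in f2([(130,50),(87,203),(250,255)])])
print('fence top corners', [unproj(c,q,.026) for q in f2([(138,52),(143,33),(329,93),(325,112),(258,258),(280,262)])])
print('corner', fit(c,[(.0496,.056,.026),(.0636,.056,.026),(-.05,-.0566,.026),(-.05,-.0706,.026)],f2([(138,52),(143,33),(258,258),(280,262)]),[.6,0,0]))
for n,q,d in [('B1',(209,283),(155,269)),('B2',(99,484),(146,450))]:
    a=unproj(c,f1([q])[0],.075);b=unproj(c,f1([d])[0],.075);print(n,a,np.degrees(np.arctan2(*(b-a)[1::-1])),np.linalg.norm(a-b))
fr=f2([(103,77),(252,152),(188,288),(38,215)])
print('frame', fit(c,[(.0495-.004,.0565-.004,.03),(.0455,-.0525,.03),(-.0455,-.0525,.03),(-.0455,.0525,.03)],fr,[.6,0,0]),[unproj(c,q,.03) for q in fr])
print('marker',[unproj(c,q,.01) for q in f1([(175,70),(455,148)])])
print('brush',[unproj(c,q,.01) for q in [(257,238),(316,253)]])
print('table edge',[unproj(c,q,0) for q in [(219,150),(200,227),(474,219)]])
E
```

```text
strip (array([ 0.40808452, -0.18423449, -0.31020158]), np.float64(0.9763274666430561))
reader 0.4652208418428025 -0.20254952474061136 -17.7732413131741
reader2 (array([ 0.46356929, -0.20404146, -0.30502069]), np.float64(0.6987806928030977))
plate (array([ 0.55876574,  0.29254331, -0.32845944]), np.float64(0.3498882285718423))
box (array([ 0.55674839,  0.29051122, -0.33733378]), np.float64(1.1556279210980733))
blue [array([0.57142673, 0.06239828, 0.        ]), array([0.47255664, 0.08946592, 0.        ]), array([ 0.44004732, -0.01531183,  0.        ])]
fence top corners [array([0.56760659, 0.058378  , 0.026     ]), array([0.5797288 , 0.05526628, 0.026     ]), array([ 0.54258912, -0.06275822,  0.026     ]), array([ 0.53050887, -0.06019949,  0.026     ]), array([ 0.4380359 , -0.01787093,  0.026     ]), array([ 0.43561913, -0.03175125,  0.026     ])]
corner (array([ 0.50324276,  0.02062086, -0.30424685]), np.float64(0.40779223006970255))
B1 [0.57599426 0.41095691 0.075     ] 75.98975469044711 0.023893132889239395
B2 [0.49079502 0.45555145 0.075     ] -53.5654070945631 0.02439888809608413
frame (array([ 0.4846267 ,  0.05355953, -0.44418508]), np.float64(0.9558140417430252)) [array([0.55118299, 0.08055664, 0.03      ]), array([ 0.50459451, -0.01356692,  0.03      ]), array([0.41891943, 0.02641682, 0.03      ]), array([0.46388523, 0.1208119 , 0.03      ])]
marker [array([0.67826855, 0.4431475 , 0.01      ]), array([0.64388027, 0.3171275 , 0.01      ])]
brush [array([0.4205735 , 0.32058564, 0.01      ]), array([0.37675807, 0.13963531, 0.01      ])]
table edge [array([0.6943421 , 0.44749487, 0.        ]), array([0.45238813, 0.50065205, 0.        ]), array([ 0.48422737, -0.35128024,  0.        ])]
```

```bash
python3 -m handwheel '[13,15,12,0,0,0.25, 22,27,12,0,0,0.5, 22,27,12,0,0,0.5, 28,45,12,0,0,0.7, 28,45,12,0,0,0.7, 30,55,12,0,0,0.9, 30,55,12,0,0,0.9, 30,55,12,0,0,0.9]' 0
python3 - <<'E'
from h import *
s,c=snap('wrist','w1.png'); print(s['tcp_pos'],s['eef_rot'],s['joints'])
s,c=snap('top','t3.png')
E
```

```text
time_s: 1.05
tcp_pos: [0.3914, -0.3167, 0.3165]
eef_rot: [180.0, -0.0, -111.7]
contact_force: [1.2, -0.4, 1.4]
gripper_width: 0.0876
[ 0.39143286 -0.31666773  0.31652309] [ 1.79983842e+02 -9.01243610e-04 -1.11727992e+02] [-1.65810053e+01  1.35569085e+00 -1.18192032e+01 -5.66803394e-04
 -7.68412794e+01 -5.14685796e+00]
```

View pics/w1.png

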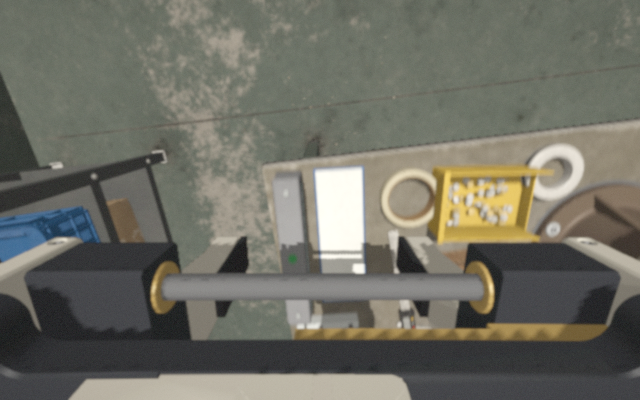

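View pics/t3.png

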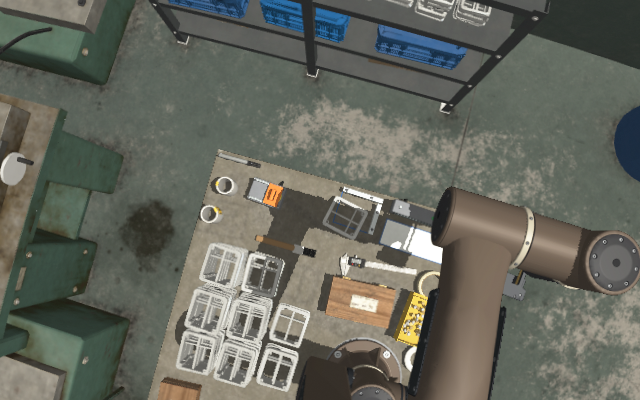

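Strip clear; no third bushing (the rings at (410,195) and (555,170) are too large, about 100 mm). I'll move on to above the bushings.

```bash
python3 -m handwheel '[8,20,1,0,0,0.3, 8,20,1,0,0,0.3, 8,20,1,0,0,0.3, 12,40,1,0,0,0.6, 12,40,1,0,0,0.6, 12,40,1,0,0,0.6, 13,59,2,0,0,0.73, 13,59,2,0,0,0.73]'
python3 -m handwheel '[6,19,1,0,0,0.2, 6,19,1,0,0,0.2, 6,19,1,0,0,0.2, 6,19,1,0,0,0.2, 6,19,1,0,0,0.2, 6,19,1,0,0,0.2, 6,19,1,0,0,0.2]'
python3 - <<'E'
from h import *
s,c=snap('wrist','w2.png'); print(s['tcp_pos'],s['eef_rot'],s['joints'])
E
```

```text
time_s: 1.95
tcp_pos: [0.4962, 0.0667, 0.3298]
eef_rot: [-179.9, 0.0, -69.4]
contact_force: [2.0, -0.5, 0.6]
gripper_width: 0.0877
time_s: 2.65
tcp_pos: [0.5562, 0.2559, 0.3396]
eef_rot: [-179.9, 0.0, -58.0]
contact_force: [-0.1, -0.1, -0.1]
gripper_width: 0.0877
[0.55616719 0.2559279  0.33962746] [-1.79886644e+02  3.08025462e-02 -5.80070385e+01] [ 4.29617103e+01  1.17383351e+01  3.03865225e+00 -8.77483883e-03
 -8.11831714e+01 -1.09674431e+01]
```

View pics/w2.png

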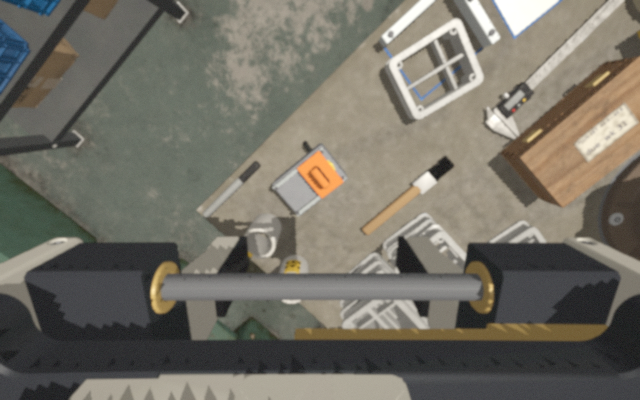

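```bash
python3 - <<'E'
from h import *
s,c=snap('scene'); crop(c['img'],190,220,190,130,4.2,'s2.png')
s,c=snap('top'); crop(c['img'],190,165,110,110,5.4,'t4.png')
E
```

```text
(no output)
```

View pics/s2.png

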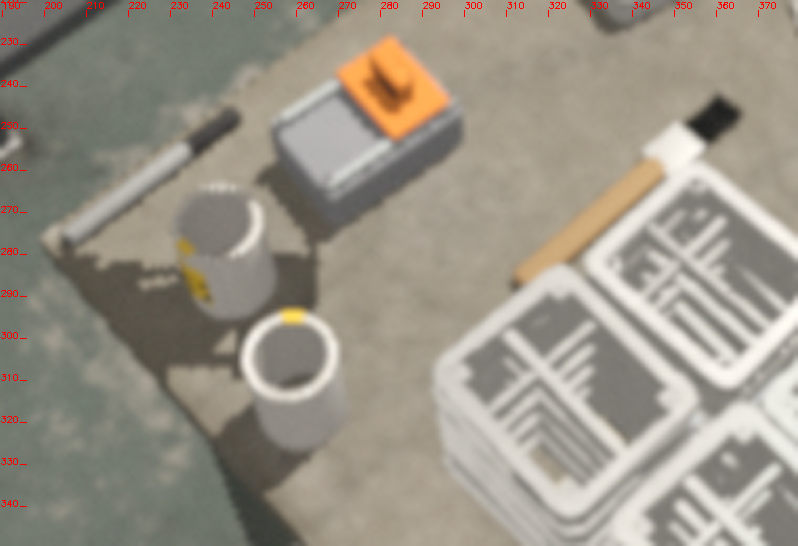

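View pics/t4.png

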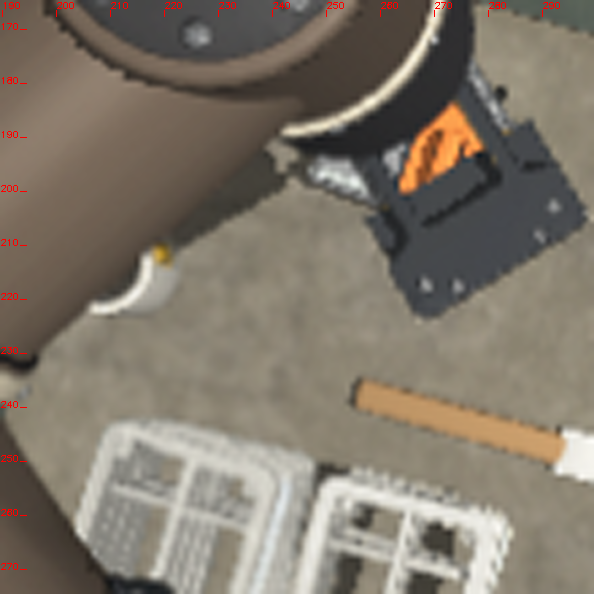

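```bash
python3 - <<'E'
from h import *
s,c=snap('scene')
print(unproj(c,(258.5,304),.075),unproj(c,(241.9,272.4),.075))
for z in (.09,.12): print('scene stack near corner',unproj(c,(294.5,304),z),unproj(c,(322,284),z))
s,c=snap('top')
for z in (.09,.12): print('top',[unproj(c,q,z) for q in ((209,244),(242,256))])
E
```

```text
[0.49057991 0.45849315 0.075     ] [0.57374081 0.41291955 0.075     ]
scene stack near corner [0.41513607 0.41981555 0.09      ] [0.38766847 0.34386187 0.09      ]
scene stack near corner [0.40669065 0.43028374 0.12      ] [0.38011767 0.35680384 0.12      ]
top [array([0.40217129, 0.44857722, 0.09      ]), array([0.36892278, 0.3516397 , 0.09      ])]
top [array([0.40283492, 0.44107251, 0.12      ]), array([0.37034425, 0.34634452, 0.12      ])]
```

```bash
python3 -m handwheel '[1.9,10,-8,0,0,-0.2, 1.9,15.6,-14,0,0,-0.21, 1.9,15.6,-14,0,0,-0.21, 1.9,15.6,-18,0,0,-0.21, 1.9,15.6,-18,0,0,-0.21, 1.9,15.6,-18,0,0,-0.21, 1.9,15.6,-18,0,0,-0.21]'
python3 - <<'E'
from h import *
s,c=snap('wrist','w3.png'); print(s['tcp_pos'],s['eef_rot'],s['joints'])
E
```

```text
time_s: 3.6
tcp_pos: [0.5752, 0.4113, 0.16]
eef_rot: [-179.9, -0.0, -70.1]
contact_force: [-0.1, 0.7, 1.9]
gripper_width: 0.0874
[0.57521876 0.41127499 0.15995918] [-1.79867609e+02 -2.56527438e-02 -7.00553556e+01] [ 5.13528587e+01  2.58758238e+01 -8.90676386e-03  1.01107697e-01
 -6.40156804e+01 -3.14524035e+01]
```

View pics/w3.png

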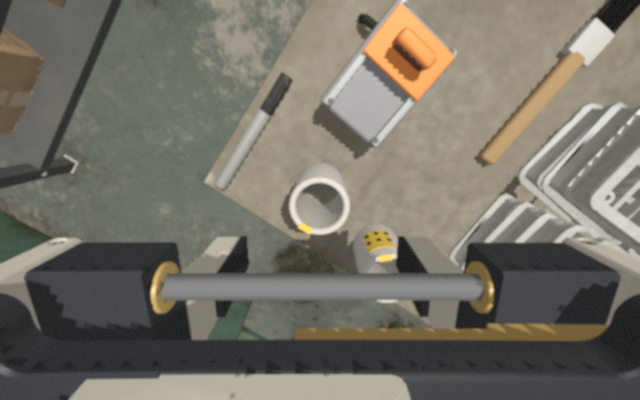

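```bash
python3 - <<'E'
from h import *
s,c=snap('wrist');T=wristT(s,c)
a=unproj(c,(319.5,205.5),.075,T);b=unproj(c,(304.5,229.5),.075,T);print(a,np.degrees(np.arctan2(*(b-a)[1::-1])),np.linalg.norm(b-a))
crop(c['img'],280,0,200,280,2.6,'w4.png')
E
```

```text
[0.57928618 0.41191245 0.075     ] 79.15694523148444 0.026409127451516117
```

View pics/w4.png

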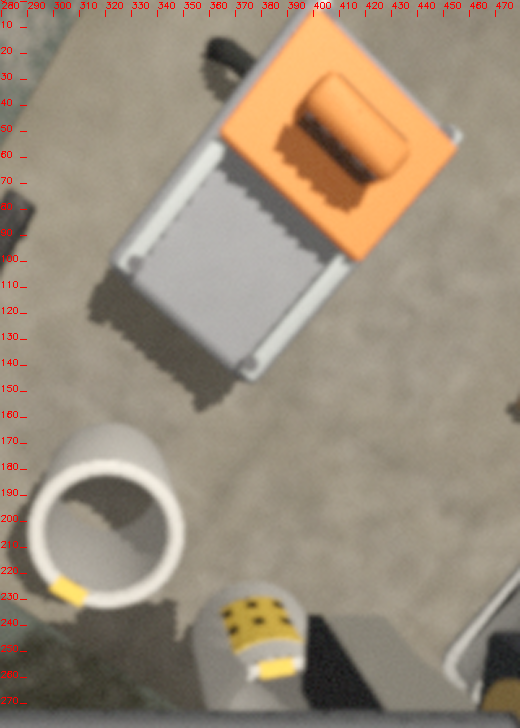

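```bash
python3 -m handwheel '[0.2,0,-5,0,0,0, 0.2,0,-10,0,0,0, 0.2,0,-13.7,0,0,0, 0.2,0,-13.7,0,0,0, 0.2,0,-13.7,0,0,0, 0.2,0,-13.7,0,0,0]' 0
python3 -m handwheel '[0,0,0,0,0,0, 0,0,0,0,0,0, 0,0,0,0,0,0, 0,0,0,0,0,0, 0,0,0,0,0,0, 0,0,0,0,0,0, 0,0,0,0,0,0, 0,0,0,0,0,0]' 255 25
python3 - <<'E'
from h import *
s,c=snap('wrist');T=wristT(s,c)
E
```

```text
time_s: 4.3
tcp_pos: [0.5802, 0.4131, 0.0298]
eef_rot: [-179.3, 0.2, -70.1]
contact_force: [-0.0, -0.1, 0.6]
gripper_width: 0.0875
time_s: 5.1
tcp_pos: [0.5798, 0.4128, 0.0298]
eef_rot: [-179.4, 0.2, -70.1]
contact_force: [-4.6, -1.1, 4.2]
gripper_width: 0.0522
```

```bash
python3 -m handwheel '[0,0,3,0,0,0, 0,0,8,0,0,0, 0,0,13,0,0,0, -1,-3,16,0,0,0, -1,-3,16,0,0,0, -1,-3,16,0,0,0]'
python3 - <<'E'
from h import *
s,c=snap('wrist','w5.png'); print(s['joints'])
s,c=snap('scene','s3.png')
E
```

```text
time_s: 5.75
tcp_pos: [0.57, 0.3828, 0.1904]
eef_rot: [-179.3, 0.3, -70.1]
contact_force: [0.2, 0.8, -3.0]
gripper_width: 0.0516
[ 50.16631709  22.42767228  -1.33397928   0.11649873 -65.47315532
 -30.33925094]
```

View pics/w5.png

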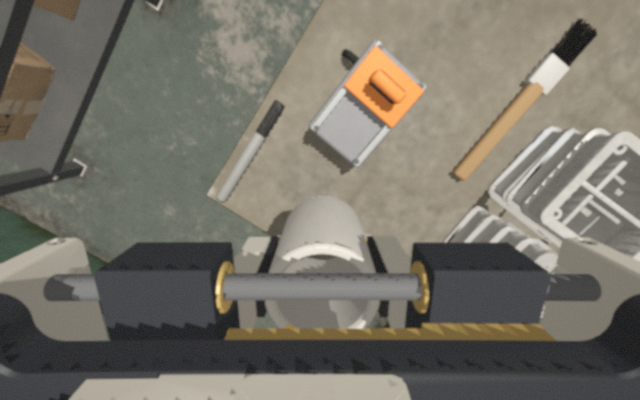

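View pics/s3.png

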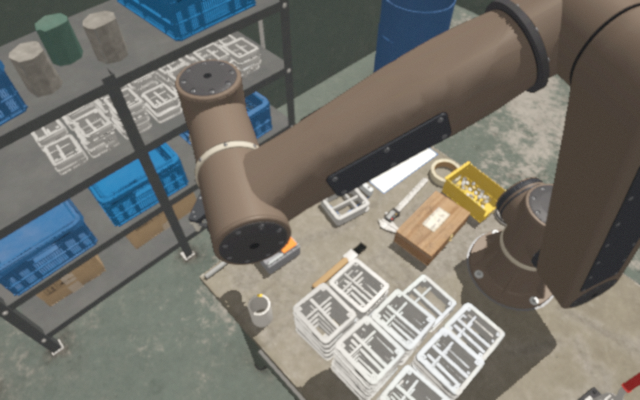

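```bash
python3 -m handwheel '[-2,-5,3,0,0,-0.14, -4,-10,4,0,0,-0.28, -5,-16,4,0,0,-0.42, -6,-22,4,0,0,-0.56, -7,-28,4,0,0,-0.7, -8,-32,4,0,0,-0.84, -9,-36,4,0,0,-0.98, -9,-36,4,0,0,-1.0]'
python3 - <<'E'
from h import *
s,c=snap('wrist','w6.png'); print(s['joints'])
s,c=snap('top','t5.png')
E
```

```text
time_s: 6.65
tcp_pos: [0.4778, 0.0202, 0.2265]
eef_rot: [-179.6, 0.0, -127.7]
contact_force: [1.3, 0.3, -2.1]
gripper_width: 0.0516
[ 26.38084198   1.46226254 -23.66852026   0.39897753 -64.65759772
 -64.27593585]
```

View pics/w6.png

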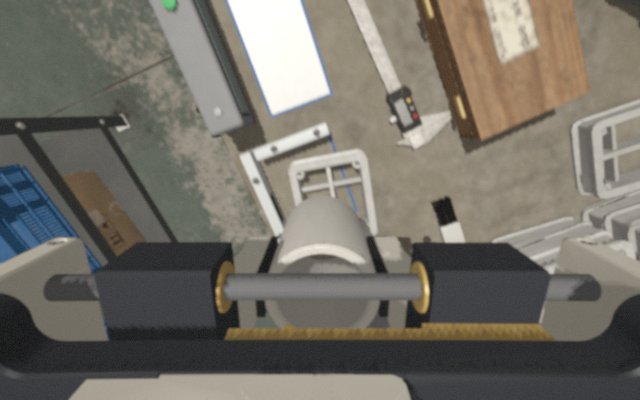

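```bash
python3 - <<'E'
from h import *
img=cv2.imread('pics/w6.png')[:,:,::-1]
crop(img,140,0,260,230,3,'w7.png')
E
```

```text
(no output)
```

View pics/w7.png

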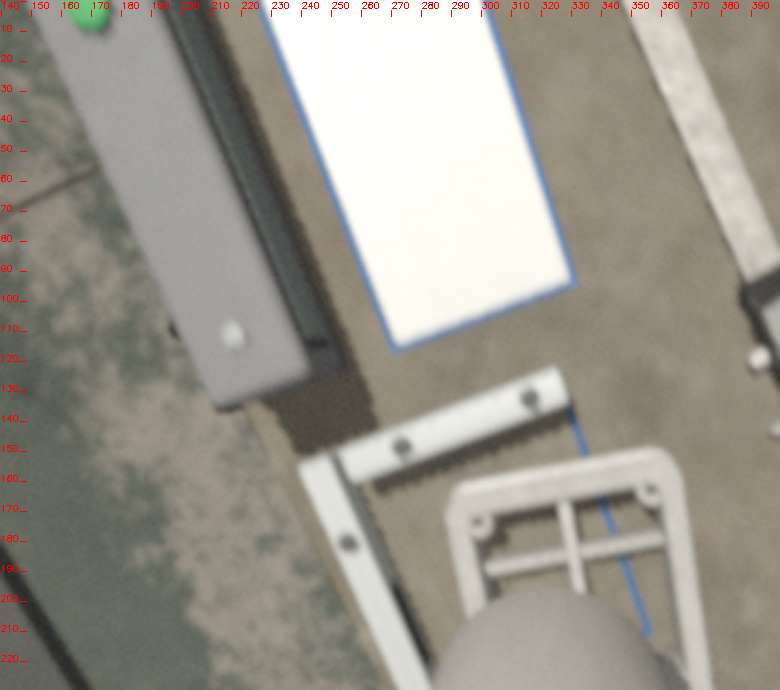

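```bash
cat > m1.py <<'E'
from h import *
s,c=snap('wrist');T=wristT(s,c)
f=lambda L:[(140+x/3-.5,0+y/3-.5) for x,y in L]
P=[unproj(c,q,0,T)[:2] for q in f([(395,352),(577,283),(262,12),(487,8)])]
d1=P[2]-P[0];d2=P[3]-P[1];print('strip corners',P,[np.degrees(np.arctan2(-d[0],-d[1])) for d in (d1,d2)],np.linalg.norm(P[0]-P[1]))
e=P[0]-P[1];print('end edge dir',np.degrees(np.arctan2(e[1],e[0])))
print('corner',fit(c,[(.0636,-.07,.026),(-.05,-.0706,.026),(-.05,-.0566,.026)],f([(302,466),(555,368),(568,400)]),[.5,0,-.3],T))
print('reader',fit(c,[(.042,.126,.062),(0,.126,.062)],f([(215,407),(312,375)]),[.46,-.2,-.3],T))
E
python3 m1.py
```

```text
strip corners [array([ 0.48762843, -0.07709986]), array([ 0.41080548, -0.0522928 ]), array([ 0.44743101, -0.20082323]), array([ 0.37941368, -0.15024038])] [np.float64(17.998852417158616), np.float64(17.770444587318867)] 0.08072889916490912
end edge dir -17.895897643198243
corner (array([ 0.5048822 ,  0.02100001, -0.29859048]), np.float64(1.864251500259627))
reader (array([ 0.46201673, -0.20147335, -0.34438633]), np.float64(1.9711045812728116))
```

```bash
python3 -c "
from h import *
s=sensors.get_state();print(s['tcp_pos'],s['eef_rot'],s['time_s'])"
```

```text
[0.47877999 0.02137183 0.22680284] [-1.79558263e+02  7.97080444e-02 -1.27523166e+02] 6.8
```

```bash
python3 -m handwheel '[-2,-5,0,0,0,-0.14, -4,-10,0,0,0,-0.28, -4.8,-13.9,0,0,0,-0.42, -4.8,-13.9,-3,0,0,-0.56, -4.8,-13.9,-6,0,0,-0.67, -4.8,-13.9,-10,0,0,-0.67, -4.8,-13.9,-10,0,0,-0.67, -4.8,-13.9,-10,0,0,-0.67]'
python3 - <<'E'
from h import *
s,c=snap('wrist','w8.png'); print(s['tcp_pos'],s['eef_rot'],s['joints'])
s,c=snap('top');crop(c['img'],340,170,150,110,5,'t6.png')
s,c=snap('scene');crop(c['img'],300,100,180,120,4.4,'s6.png')
E
```

```text
time_s: 7.6
tcp_pos: [0.4311, -0.1173, 0.1266]
eef_rot: [-179.5, -0.1, -165.8]
contact_force: [1.2, 0.3, -0.7]
gripper_width: 0.0521
[ 0.43109378 -0.1172592   0.12661584] [-1.79537322e+02 -9.07340389e-02 -1.65797797e+02] [ 10.64485386   4.20168613 -35.42920332   0.60635026 -50.43253658
 -86.82878249]
```

View pics/w8.png

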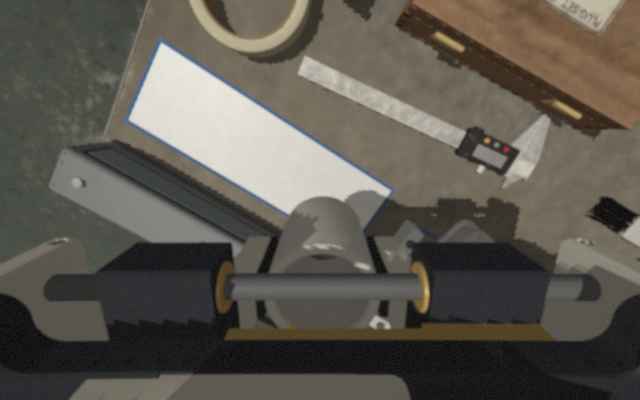

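View pics/t6.png

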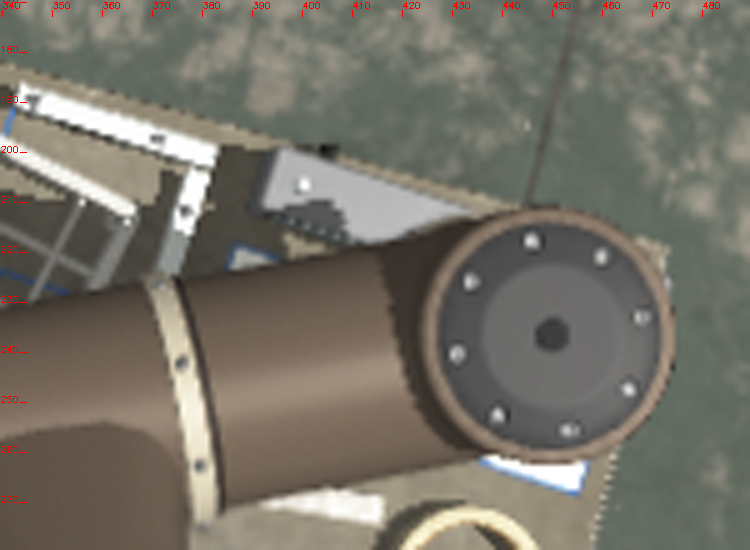

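View pics/s6.png

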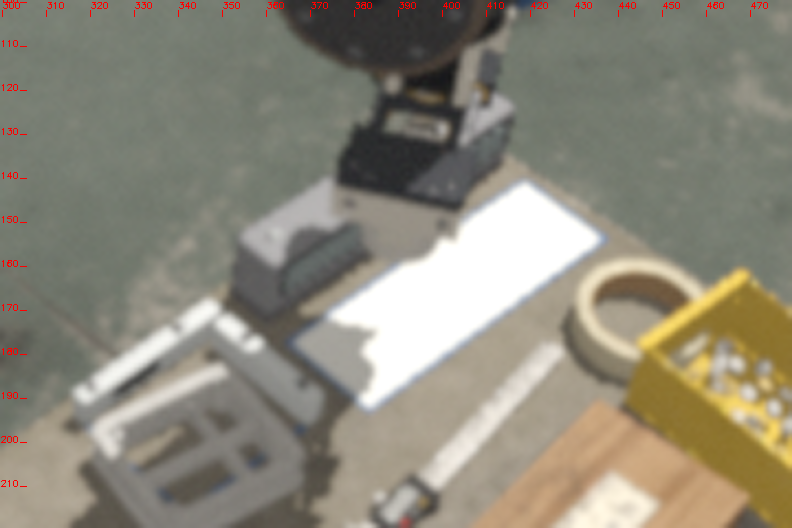

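```bash
python3 -m handwheel '[0,0,-4,0,0,0, 0,0,-7,0,0,0, 0,0,-9,0,0,0, 0,0,-9.4,0,0,0, 0,0,-9.7,0,0,0, 0,0,-9.7,0,0,0]'
```

```text
time_s: 8.35
tcp_pos: [0.4336, -0.1169, 0.0325]
eef_rot: [-179.5, 0.3, -165.8]
contact_force: [0.4, 0.1, -0.9]
gripper_width: 0.0516
```

```bash
python3 -m handwheel '[-0.2,0,-0.3,0,0,0, -0.2,0,-0.3,0,0,0, -0.2,0,-0.3,0,0,0]'
```

```text
time_s: 8.65
tcp_pos: [0.4319, -0.1169, 0.0301]
eef_rot: [-179.5, 0.4, -165.8]
contact_force: [-0.4, 0.2, -1.7]
gripper_width: 0.0517
```

```bash
python3 -m handwheel '[0,0,-0.2,0,0,0, 0,0,-0.2,0,0,0]'
```

```text
time_s: 8.85
tcp_pos: [0.4323, -0.1168, 0.0295]
eef_rot: [-179.5, 0.5, -165.8]
contact_force: [-5.8, 3.6, 18.9]
gripper_width: 0.0518
```

```bash
python3 -m handwheel '[0,0,0,0,0,0, 0,0,0,0,0,0, 0,0,0,0,0,0, 0,0,0,0,0,0, 0,0,5,0,0,0, 0,0,10,0,0,0, 0,0,15,0,0,0, 0,0,15,0,0,0]' 0
```

```text
time_s: 9.65
tcp_pos: [0.4362, -0.1169, 0.1861]
eef_rot: [-179.3, 1.1, -165.7]
contact_force: [0.3, -0.4, -0.3]
gripper_width: 0.0874
```

```bash
python3 -m handwheel '[4,6,2,0,0,0.14, 7,14,5,0,0,0.28, 9,20,6,0,0,0.42, 9,20,6,0,0,0.5, 9,20,6,0,0,0.5]'
python3 - <<'E'
from h import *
s,c=snap('wrist','w9.png'); print(s['tcp_pos'],s['eef_rot'])
s,c=snap('top');crop(c['img'],320,170,160,110,4.8,'t7.png')
E
```

```text
time_s: 10.15
tcp_pos: [0.5274, 0.0859, 0.2468]
eef_rot: [-179.3, 1.1, -136.8]
contact_force: [0.4, -0.6, 0.1]
gripper_width: 0.0874
[0.52736717 0.08594237 0.24678411] [-179.29486085    1.14845598 -136.79961729]
```

View pics/w9.png

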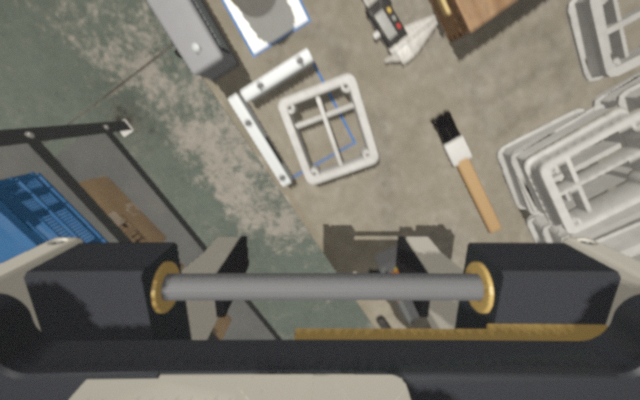

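View pics/t7.png

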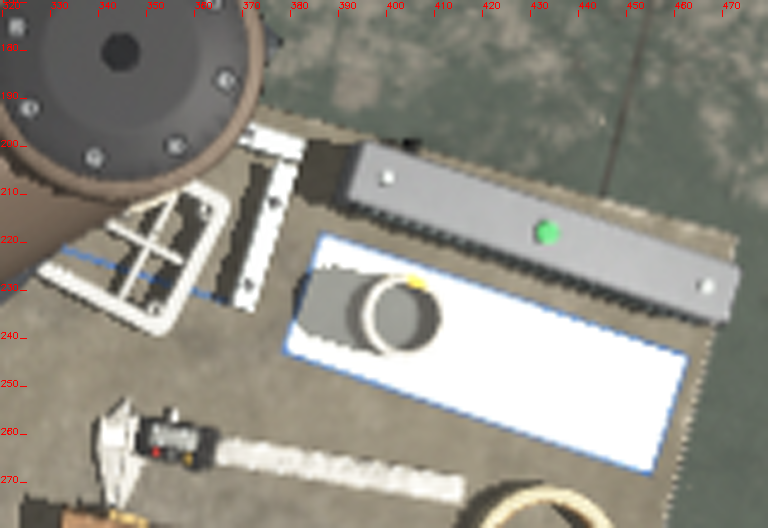

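```bash
cat >> h.py <<'E'
ST=np.array([.4095,-.1845]);YAW=np.radians(-17.8)
def inreader(p):
    d=np.array(p[:2])-ST;c,s=np.cos(YAW),np.sin(YAW);return np.array([c*d[0]+s*d[1],-s*d[0]+c*d[1]])
E
python3 - <<'E'
from h import *
s,c=snap('top')
f=lambda x,y:(320+x/4.8-.5,170+y/4.8-.5)
a=unproj(c,f(401,314.5),.075);b=unproj(c,f(418,282),.075);print(a,inreader(a),np.degrees(np.arctan2(*(b-a)[1::-1])),np.linalg.norm(b-a))
E
```

```text
[ 0.43329656 -0.11483792  0.075     ] [0.00136203 0.07360181] -27.840929329304068 0.022405128143846594
```

```bash
cat >> h.py <<'E'
from scipy.spatial.transform import Rotation as Rn
def go(x,y,z,yaw):
    s=sensors.get_state();D=Rn.from_euler('xyz',[180,0,yaw],degrees=True);C=Rn.from_euler('xyz',s['eef_rot'],degrees=True)
    print('from',s['tcp_pos'].round(4),s['eef_rot'].round(2),'delta cm',((np.array([x,y,z])-s['tcp_pos'])*100).round(2),'turn',(D*C.inv()).as_rotvec().round(3),'t',s['time_s'])
E
python3 -c "
from h import *
go(.46,-.01,.25,-137)"
```

```text
from [0.5268 0.0849 0.2458] [-179.33    1.07 -136.9 ] delta cm [-6.68 -9.49  0.42] turn [-0.004  0.022 -0.002] t 10.3
```

```bash
python3 -m handwheel '[-3,-5,0.4,0,0.02,0, -6.7,-9.5,0.4,0,0.02,0, -6.7,-9.5,0.4,0,0.02,0, -6.7,-9.5,0.4,0,0.02,0]'
python3 - <<'E'
from h import *
s,c=snap('wrist','w10.png'); print(s['tcp_pos'],s['eef_rot']);T=wristT(s,c)
p=proj(c,[[.433,-.116,.075]],T)[0].astype(int);print(p)
crop(c['img'],max(p[0]-70,0),max(p[1]-60,0),160,140,4.5,'w11.png');print(max(p[0]-70,0),max(p[1]-60,0))
E
```

```text
time_s: 10.7
tcp_pos: [0.458, -0.0122, 0.2498]
eef_rot: [179.9, 0.3, -137.1]
contact_force: [0.7, -0.0, 0.7]
gripper_width: 0.0875
[ 0.45798897 -0.01217872  0.2498469 ] [ 179.88927818    0.25802413 -137.06205686]
[267  99]
197 39
```

View pics/w11.png

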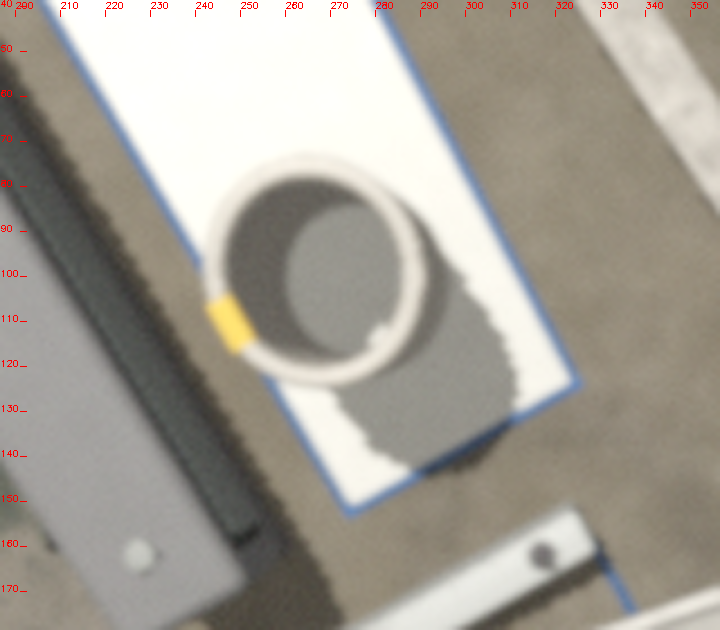

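```bash
python3 - <<'E'
from h import *
s,c=snap('wrist');T=wristT(s,c)
f=lambda x,y:(197+x/4.5-.5,39+y/4.5-.5)
a=unproj(c,f(315.5,270),.075,T);b=unproj(c,f(231,324),.075,T);print(a,inreader(a),np.degrees(np.arctan2(*(b-a)[1::-1])),np.linalg.norm(b-a))
print([unproj(c,f(*q),0,T) for q in ((349,515),(580,383))])
go(.49,.30,.30,-30)
E
```

```text
[ 0.43421133 -0.11643532  0.075     ] [0.00272133 0.07236051] -16.67394290351808 0.024250637328368407
[array([ 0.48913961, -0.07475732,  0.        ]), array([ 0.41223911, -0.04977253,  0.        ])]
from [ 0.4597 -0.0106  0.2499] [ 179.91    0.27 -136.99] delta cm [ 3.03 31.06  5.01] turn [-0.005 -0.002  1.867] t 10.8
```

```bash
python3 -m handwheel '[1,4,3,0,0,0.15, 1,9,4,0,0,0.3, 1,14,4,0,0,0.45, 1,19,4,0,0,0.6, 0,23,4,0,0,0.75, 0,27,4,0,0,0.9, 0,31,4,0,0,1.05, 0,35,4,0,0,1.2]'
python3 -c "
from h import *
go(.445,.44,.27,-30)"
```

```text
time_s: 11.6
tcp_pos: [0.4595, 0.3422, 0.2893]
eef_rot: [179.9, 0.3, -67.8]
contact_force: [0.2, 0.7, 1.6]
gripper_width: 0.0878
from [0.4595 0.3422 0.2893] [179.88   0.25 -67.82] delta cm [-1.45  9.78 -1.93] turn [-0.002 -0.005  0.66 ] t 11.6
```

```bash
python3 -m handwheel '[-1,5,-1,0,0,0.15, -1.5,9.8,-1.9,0,0,0.3, -1.5,9.8,-1.9,0,0,0.45, -1.5,9.8,-1.9,0,0,0.6, -1.5,9.8,-1.9,0,0,0.66, -1.5,9.8,-1.9,0,0,0.66]'
python3 - <<'E'
from h import *
s,c=snap('wrist','w12.png'); print(s['tcp_pos'],s['eef_rot'],s['joints']);T=wristT(s,c)
p=proj(c,[[.491,.457,.075]],T)[0].astype(int);print(p)
crop(c['img'],max(p[0]-70,0),max(p[1]-60,0),160,140,4.5,'w13.png');print(max(p[0]-70,0),max(p[1]-60,0))
E
```

```text
time_s: 12.2
tcp_pos: [0.4442, 0.4413, 0.2692]
eef_rot: [179.8, 0.3, -29.9]
contact_force: [1.0, -0.6, 0.0]
gripper_width: 0.0873
[0.44424759 0.44129451 0.26915037] [179.80178787   0.2502165  -29.90230908] [ 62.48162722  14.81365973  -1.77473779  -0.26919665 -73.59940841
  -2.30707209]
[290 151]
220 91
```

View pics/w13.png

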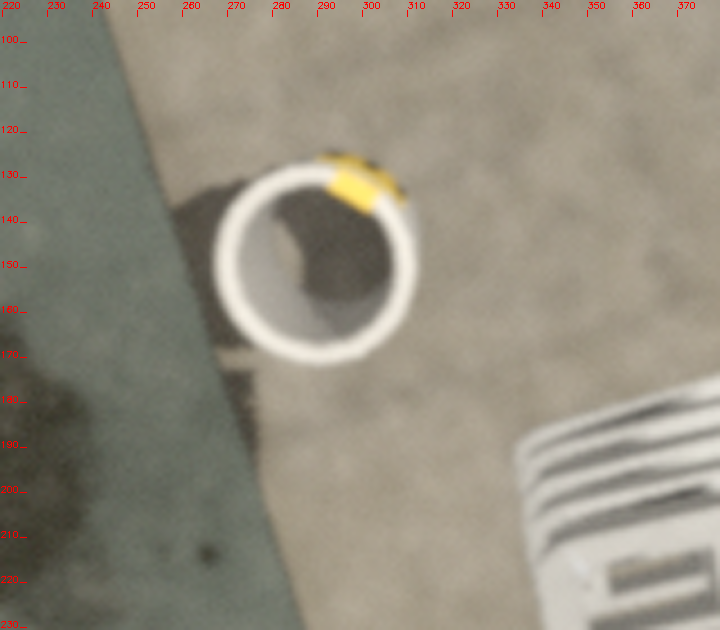

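View pics/w12.png

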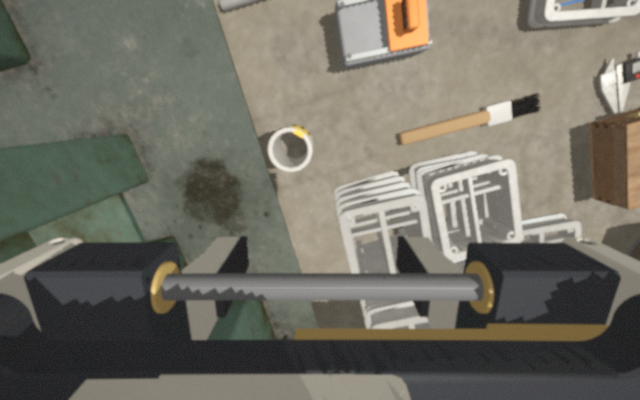

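```bash
python3 - <<'E'
from h import *
s,c=snap('wrist');T=wristT(s,c)
f=lambda x,y:(220+x/4.5-.5,91+y/4.5-.5)
a=unproj(c,f(315.5,263),.075,T);b=unproj(c,f(352,190),.075,T);print(a,np.degrees(np.arctan2(*(b-a)[1::-1])),np.linalg.norm(b-a))
print('stack front at z=.12, .0',[unproj(c,f(517,450),z,T) for z in (0,.05,.12)],[unproj(c,q,z,T) for q in ((440,158),) for z in (0,.12)])
go(.491,.457,.15,-30);go(.491,.457,.028,-30)
E
```

```text
[0.49454083 0.4557154  0.075     ] -58.26026626136586 0.021344401803506115
stack front at z=.12, .0 [array([0.40386153, 0.44196516, 0.        ]), array([0.41682876, 0.43712735, 0.05      ]), array([0.43498289, 0.43035441, 0.12      ])] [array([0.3696439 , 0.28533169, 0.        ]), array([0.41037126, 0.317693  , 0.12      ])]
from [0.4444 0.4408 0.2696] [179.83   0.25 -30.11] delta cm [  4.66   1.62 -11.96] turn [ 0.    -0.005  0.002] t 12.3
from [0.4444 0.4408 0.2696] [179.83   0.25 -30.11] delta cm [  4.66   1.62 -24.16] turn [ 0.    -0.005  0.002] t 12.3
```

```bash
python3 - <<'E'
from h import *
s,c=snap('scene')
f=lambda x,y:(190+x/4.2-.5,220+y/4.2-.5)
a=unproj(c,f(290,355),.075);b=unproj(c,f(291.5,316),.075);print(a,np.degrees(np.arctan2(*(b-a)[1::-1])),np.linalg.norm(b-a))
E
python3 -m handwheel '[4.8,1.6,-5,0,0,0, 4.8,1.6,-10,0,0,0, 4.8,1.6,-15,0,0,0, 4.8,1.6,-19,0,0,0, 4.8,1.6,-22,0,0,0, 4.8,1.6,-23.8,0,0,0, 4.8,1.6,-23.8,0,0,0, 4.8,1.6,-23.8,0,0,0]'
```

```text
[0.49045064 0.45848298 0.075     ] -56.0507625890836 0.023478216679535452
time_s: 13.15
tcp_pos: [0.4929, 0.4569, 0.0323]
eef_rot: [179.9, 0.2, -30.1]
contact_force: [-0.0, -0.3, 1.0]
gripper_width: 0.0878
```

```bash
python3 -m handwheel '[0,0,-0.3,0,0,0, 0,0,-0.3,0,0,0, 0,0,-0.3,0,0,0, 0,0,-0.3,0,0,0, 0,0,-0.3,0,0,0, 0,0,-0.3,0,0,0, 0,0,-0.3,0,0,0, 0,0,-0.3,0,0,0]' 255 25
python3 -m handwheel '[0,0,4,0,0,0, 0,0,9,0,0,0, 0,0,14,0,0,0, 0,-2,18,0,0,0, 0,-2,18,0,0,0, 0,-2,18,0,0,0]'
```

```text
time_s: 13.95
tcp_pos: [0.493, 0.4571, 0.0297]
eef_rot: [179.9, 0.2, -30.1]
contact_force: [-1.5, -0.9, 3.6]
gripper_width: 0.0518
time_s: 14.55
tcp_pos: [0.4929, 0.4369, 0.2104]
eef_rot: [180.0, 0.3, -30.2]
contact_force: [0.4, -0.2, -2.4]
gripper_width: 0.0518
```

```bash
python3 -m handwheel '[1,-5,2,0,0,0, 2,-10,2,0,0,0, 2,-15,2,0,0,0.1, 2,-20,2,0,0,0.2, 1,-25,2,0,0,0.3, 0,-30,2,0,0,0.4, -1,-35,2,0,0,0.5, -2,-40,2,0,0,0.6]'
python3 -c "
from h import *
go(.3896,-.2497,.2,8.4)"
```

```text
time_s: 15.35
tcp_pos: [0.473, 0.0444, 0.2283]
eef_rot: [179.9, 0.5, 4.4]
contact_force: [2.2, -0.2, -2.2]
gripper_width: 0.0515
from [0.473  0.0444 0.2283] [179.93   0.46   4.44] delta cm [ -8.34 -29.41  -2.83] turn [ 0.002 -0.008  0.069] t 15.35
```

```bash
python3 -m handwheel '[-1,-5,0,0,0,0.02, -2,-10,0,0,0,0.04, -4,-15,0,0,0,0.06, -6,-20,0,0,0,0.07, -7,-25,0,0,0,0.07, -8.3,-29.4,-2.8,0,-0.01,0.07, -8.3,-29.4,-2.8,0,-0.01,0.07, -8.3,-29.4,-2.8,0,-0.01,0.07]'
python3 -c "
from h import *
go(.3896,-.2497,.032,8.4)
s,c=snap('scene');crop(c['img'],300,100,180,120,4.4,'s7.png')
s,c=snap('wrist','w14.png')"
```

```text
time_s: 16.15
tcp_pos: [0.3873, -0.2508, 0.1971]
eef_rot: [-180.0, 0.2, 8.2]
contact_force: [0.8, -0.3, -2.0]
gripper_width: 0.0517
from [ 0.3873 -0.2508  0.1971] [-179.99    0.22    8.23] delta cm [  0.23   0.11 -16.51] turn [ 0.    -0.004  0.003] t 16.15
```

View pics/s7.png

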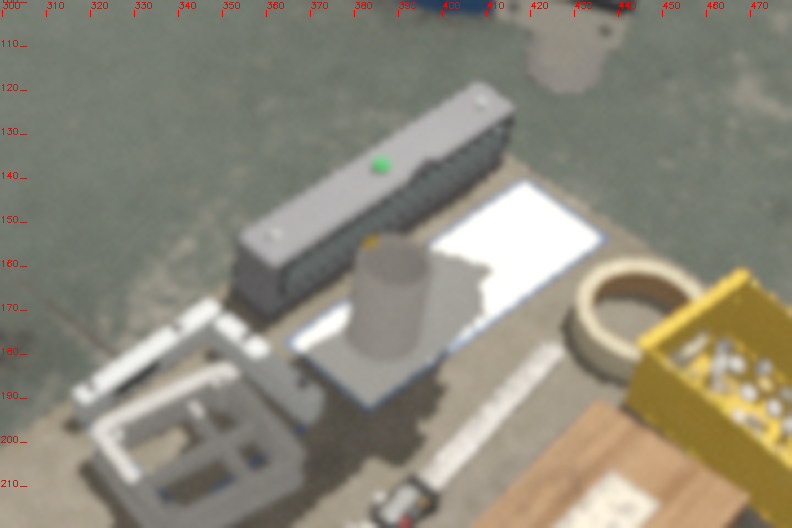

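View pics/w14.png

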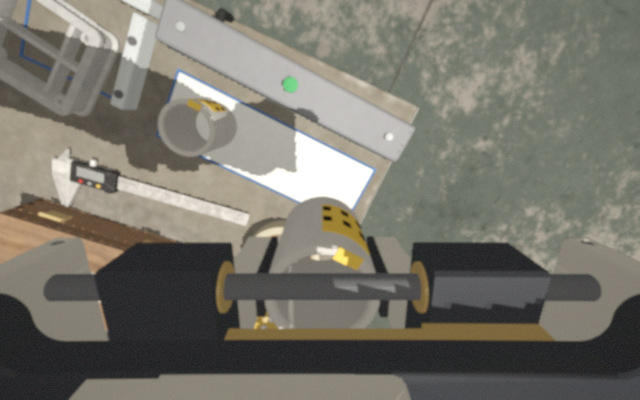

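```bash
python3 - <<'E'
from h import *
s,c=snap('top');print([unproj(c,q,.03) for q in ((433,287),(418,285),(433,271),(450,287))])
s,c=snap('scene');print([unproj(c,q,.03) for q in ((446,162),(431,172),(460,168))])
E
```

```text
[array([ 0.2775235 , -0.21359575,  0.03      ]), array([ 0.28352162, -0.16800948,  0.03      ]), array([ 0.32552339, -0.21364234,  0.03      ]), array([ 0.27743439, -0.26553529,  0.03      ])]
[array([ 0.28843997, -0.23746924,  0.03      ]), array([ 0.31274731, -0.17402215,  0.03      ]), array([ 0.2421939, -0.2367466,  0.03     ])]
```

```bash
python3 -m handwheel '[0.2,0.1,-5,0,0,0, 0.2,0.1,-9,0,0,0, 0.2,0.1,-13,0,0,0, 0.2,0.1,-15.5,0,0,0, 0.2,0.1,-16.4,0,0,0, 0.2,0.1,-16.6,0,0,0, 0.2,0.1,-16.6,0,0,0]'
```

```text
time_s: 17.05
tcp_pos: [0.3934, -0.2478, 0.0348]
eef_rot: [179.9, -0.1, 8.6]
contact_force: [0.1, -0.2, -2.0]
gripper_width: 0.0514
```

```bash
python3 -m handwheel '[-0.3,-0.1,-0.5,0,0,0, -0.3,-0.1,-0.5,0,0,0, -0.3,-0.1,-0.5,0,0,0]'
```

```text
time_s: 17.35
tcp_pos: [0.3907, -0.2489, 0.0304]
eef_rot: [179.8, -0.2, 8.6]
contact_force: [0.4, 0.2, -2.7]
gripper_width: 0.0515
```

```bash
python3 -m handwheel '[0,0,-0.15,0,0,0, 0,0,-0.15,0,0,0]'
```

```text
time_s: 17.55
tcp_pos: [0.3912, -0.2491, 0.0298]
eef_rot: [179.8, -0.3, 8.6]
contact_force: [-1.1, 1.9, 5.9]
gripper_width: 0.0516
```

Contact; release and lift, then look.

```bash
python3 -m handwheel '[0,0,0,0,0,0, 0,0,0,0,0,0, 0,0,0,0,0,0, 0,0,0,0,0,0, 0,0,5,0,0,0, 0,0,10,0,0,0, 0,0,15,0,0,0, 0,0,18,0,0,0]' 0
python3 -c "
from h import *
go(.46,-.02,.27,-60)"
```

```text
time_s: 18.35
tcp_pos: [0.3921, -0.2495, 0.2138]
eef_rot: [179.7, -0.5, 8.6]
contact_force: [0.5, 1.2, -0.2]
gripper_width: 0.0875
from [ 0.3921 -0.2495  0.2138] [179.69  -0.51   8.59] delta cm [ 6.79 22.95  5.62] turn [ 0.009  0.006 -1.197] t 18.35
```

```bash
python3 -m handwheel '[1,3,2,0,0,-0.15, 2,7,5,0,0,-0.3, 4,11,8,0,0,-0.45, 6,15,10,0,0,-0.6, 8,19,10,0,0,-0.75, 10,23,10,0,0,-0.9, 12,27,10,0,0,-1.05, 13,32,10,0,0,-1.2]'
python3 -c "
from h import *
go(.53,.11,.31,-107.6)"
```

```text
time_s: 19.15
tcp_pos: [0.5204, 0.0608, 0.3137]
eef_rot: [179.7, -0.5, -56.2]
contact_force: [0.9, -0.1, -0.1]
gripper_width: 0.0879
from [0.5204 0.0608 0.3137] [179.68  -0.52 -56.16] delta cm [ 0.96  4.92 -0.37] turn [ 0.01  -0.004 -0.898] t 19.15
```

```bash
python3 -m handwheel '[1,5,0,0.01,0,-0.15, 1,5,0,0.01,0,-0.3, 1,5,0,0.01,0,-0.45, 1,5,0,0.01,0,-0.6, 1,5,0,0.01,0,-0.75, 1,5,0,0.01,0,-0.9, 1,5,0,0.01,0,-0.9]' 255
python3 - <<'E'
from h import *
s,c=snap('wrist','w15.png'); print(s['tcp_pos'],s['eef_rot'],s['gripper_width'])
s,c=snap('top');crop(c['img'],320,170,160,110,4.8,'t8.png')
img=cv2.imread('pics/w15.png')[:,:,::-1];crop(img,200,0,250,230,3,'w16.png')
E
```

```text
time_s: 19.85
tcp_pos: [0.5303, 0.1108, 0.3134]
eef_rot: [179.7, 0.0, -107.9]
contact_force: [0.6, -0.4, 0.2]
gripper_width: 0.0374
[0.5302621  0.11079666 0.31339597] [ 1.79737999e+02  9.25641386e-03 -1.07863821e+02] 0.03737987386461765
```

View pics/w16.png

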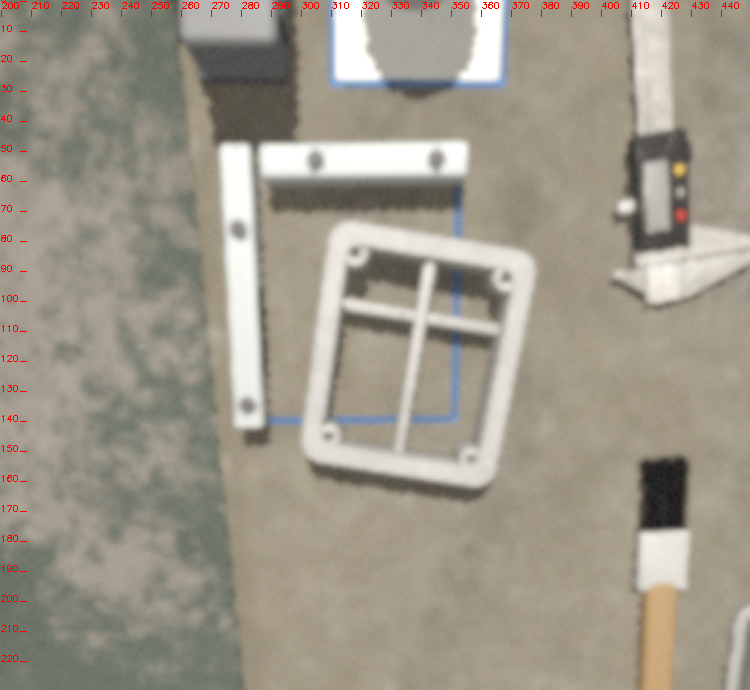

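View pics/t8.png

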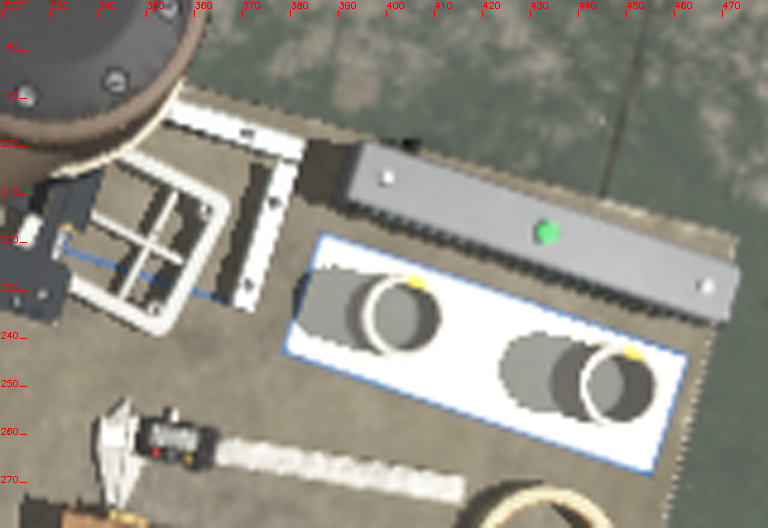

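View pics/w15.png

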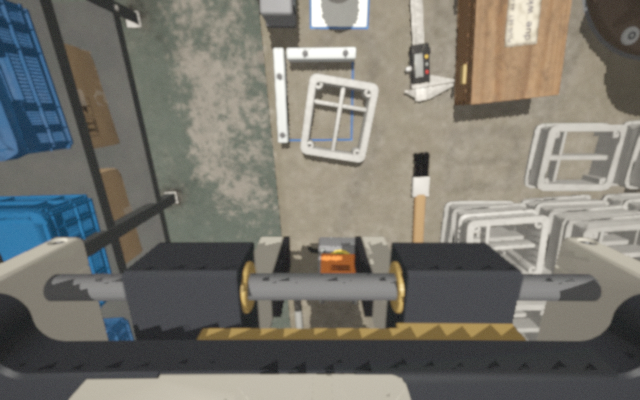

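```bash
cat > m2.py <<'E'
from h import *
s,c=snap('wrist');T=wristT(s,c)
f=lambda L:[(200+x/3-.5,y/3-.5) for x,y in L]
co=fit(c,[(.0496,-.07,.026),(.0496,.056,.026),(.0636,-.07,.026),(.0636,.056,.026),(-.05,-.0706,.026)],f([(253,143),(265,427),(219,143),(235,428),(468,142)]),[.5,0,-.3],T);print('corner',co)
fr=fit(c,[(.0495,-.0565,.03),(-.0495,-.0565,.03),(-.0495,.0565,.03),(.0495,.0565,.03)],f([(333,217),(538,251),(495,491),(299,461)]),[.5,0,-.3],T);print('frame',fr)
print('blue corner',unproj(c,f([(455,419)])[0],0,T))
p=co[0];d=fr[0][:2]-p[:2];cs,sn=np.cos(p[2]),np.sin(p[2]);print('rel mm',1000*(cs*d[0]+sn*d[1]),1000*(-sn*d[0]+cs*d[1]),np.degrees(fr[0][2]-p[2]))
E
python3 m2.py
```

```text
corner (array([ 0.50558152,  0.02294173, -0.29544614]), np.float64(0.8195642660472799))
frame (array([ 0.48807425,  0.05406202, -0.45462741]), np.float64(1.0146821535854542))
blue corner [0.47566875 0.09017231 0.        ]
rel mm -25.809916725276025 24.67438795433341 -9.120414662120165
```

```bash
python3 -c "
from h import *
go(.5173,.1491,.012,-107.3)"
python3 -m handwheel '[-1.3,3.8,-5,0,0,0.01, -1.3,3.8,-10,0,0,0.01, -1.3,3.8,-15,0,0,0.01, -1.3,3.8,-20,0,0,0.01, -1.3,3.8,-25,0,0,0.01, -1.3,3.8,-28,0,0,0.01, -1.3,3.8,-29.5,0,0,0.01, -1.3,3.8,-29.5,0,0,0.01]'
python3 -c "
from h import *
go(.5173,.1491,.012,-107.3)"
```

```text
from [0.5303 0.1108 0.3136] [ 1.7976e+02  2.0000e-02 -1.0750e+02] delta cm [ -1.3    3.83 -30.16] turn [-0.002 -0.004  0.003] t 20.0
time_s: 20.8
tcp_pos: [0.5157, 0.1476, 0.0159]
eef_rot: [179.6, -0.2, -106.8]
contact_force: [0.0, 0.4, 0.1]
gripper_width: 0.0003
from [0.5157 0.1476 0.0159] [ 179.56   -0.23 -106.78] delta cm [ 0.16  0.15 -0.39] turn [ 0.002 -0.009 -0.009] t 20.8
```

```bash
python3 -m handwheel '[-0.2,-0.6,-0.2,0,0,0, -0.5,-1.5,-0.3,0,0,0, -0.8,-2.4,-0.4,0,0,0, -1.0,-3.2,-0.4,0,0,0, -1.2,-3.8,-0.4,0,0,0, -1.4,-4.4,-0.4,0,0,0, -1.5,-4.7,-0.4,0,0,0, -1.5,-4.7,-0.4,0,0,0]'
python3 -c "
from h import *
s,c=snap('wrist','w17.png')"
```

```text
time_s: 21.6
tcp_pos: [0.5012, 0.1008, 0.0124]
eef_rot: [179.6, -0.2, -106.8]
contact_force: [0.1, 2.7, 1.4]
gripper_width: 0.0005
```

View pics/w17.png

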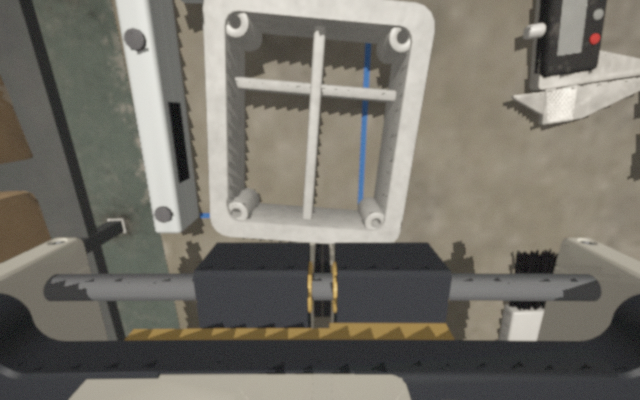

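```bash
python3 -m handwheel '[-0.06,-0.2,0,0,0,0, -0.12,-0.4,0,0,0,0, -0.18,-0.6,0,0,0,0, -0.2,-0.65,0,0,0,0]'
```

```text
time_s: 22.05
tcp_pos: [0.5003, 0.0959, 0.0125]
eef_rot: [179.7, 0.0, -106.8]
contact_force: [-1.0, 12.2, -0.1]
gripper_width: 0.0005
```

```bash
python3 -m handwheel '[-0.03,-0.1,0,0,0,0, -0.06,-0.2,0,0,0,0, -0.09,-0.3,0,0,0,0, -0.09,-0.3,0,0,0,0]'
```

```text
time_s: 22.45
tcp_pos: [0.5014, 0.0956, 0.0129]
eef_rot: [179.9, 0.3, -106.8]
contact_force: [-1.7, 15.7, -1.4]
gripper_width: 0.0006
```

```bash
python3 -c "
from h import *
s,c=snap('wrist','w18.png')"
```

```text
(no output)
```

View pics/w18.png

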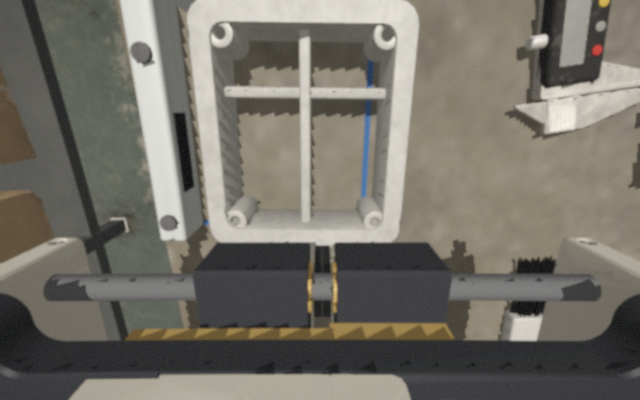

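```bash
python3 -m handwheel '[0.3,1,0,0,0,0, 0.6,2,0,0,0,0, 0.6,2,3,0,0,0, 0.6,2,8,0,0,0, 0.3,1,13,0,0,0, 0.3,1,18,0,0,0, 0.3,1,24,0,0,0, 0.3,1,24,0,0,0]'
cat >> h.py <<'E'
CO=np.array([.505,.022]);CY=np.radians(-17.4)
def incorner(p):
    d=np.array(p[:2])-CO;c,s=np.cos(CY),np.sin(CY);return 1000*np.array([c*d[0]+s*d[1],-s*d[0]+c*d[1]])
def fromcorner(x,y):
    c,s=np.cos(CY),np.sin(CY);return CO+np.array([c*x-s*y,s*x+c*y])/1000
E
python3 - <<'E'
from h import *
s,c=snap('wrist','w19.png'); print(s['tcp_pos'],s['eef_rot'])
crop(c['img'],200,0,250,230,3,'w20.png')
E
```

```text
time_s: 23.3
tcp_pos: [0.5066, 0.106, 0.2591]
eef_rot: [-179.7, 0.5, -106.7]
contact_force: [0.3, 0.3, -0.4]
gripper_width: 0.0005
[0.50657569 0.10598265 0.2590634 ] [-179.74159602    0.53819301 -106.728809  ]
```

View pics/w20.png

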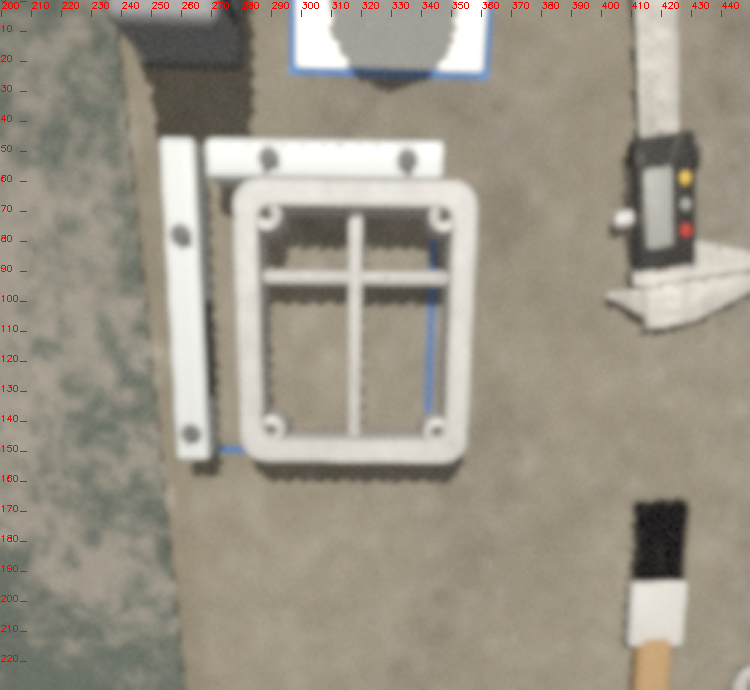

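```bash
cat > m3.py <<'E'
from h import *
s,c=snap('wrist');T=wristT(s,c)
f=lambda L:[(200+x/3-.5,y/3-.5) for x,y in L]
co=fit(c,[(.0496,-.07,.026),(.0496,.056,.026),(.0636,-.07,.026),(.0636,.056,.026),(-.05,-.0706,.026)],f([(196,138),(211,459),(160,138),(177,459),(444,141)]),[.5,0,-.3],T);print('corner',co)
fr=fit(c,[(.0495,-.0565,.03),(-.0495,-.0565,.03),(-.0495,.0565,.03),(.0495,.0565,.03)],f([(232,178),(477,180),(466,464),(241,464)]),[.5,0,-.3],T);print('frame',fr)
p=co[0];d=fr[0][:2]-p[:2];cs,sn=np.cos(p[2]),np.sin(p[2]);print('rel mm',1000*(cs*d[0]+sn*d[1]),1000*(-sn*d[0]+cs*d[1]),np.degrees(fr[0][2]-p[2]))
for q in ((605,295),(630,230),(632,510)): print(incorner(unproj(c,f([q])[0],0.01,T)))
q=fromcorner(-112,-3);go(q[0],q[1],.2,-17.4)
E
python3 m3.py
```

```text
corner (array([ 0.50376548,  0.02347188, -0.30154873]), np.float64(0.8979134702911438))
frame (array([ 0.49079277,  0.02818289, -0.29812158]), np.float64(0.8823714386961683))
rel mm -13.786523116625435 0.6455520844621236 0.19636135417249587
[-123.45209926  -13.25754709]
[-131.50598475  -39.20277018]
[-144.90497326   80.75996883]
from [0.5052 0.1059 0.2552] [-179.97    0.42 -106.76] delta cm [-10.8   -5.33  -5.52] turn [-0.007 -0.003  1.56 ] t 23.4
```

```bash
python3 -m handwheel '[-2,-2,0,0,0,0.15, -4,-3,0,0,0,0.3, -6,-4,0,0,0,0.45, -8,-5,0,0,0,0.6, -8.6,-5.5,-4,0,0,0.75, -8.6,-5.5,-8,0,0,0.9, -8.6,-5.5,-10,0,0,1.05, -8.6,-5.5,-10,0,0,1.2]'
python3 -c "
from h import *
q=fromcorner(-90,-2);go(q[0],q[1],.012,-17.4)"
```

```text
time_s: 24.2
tcp_pos: [0.4157, 0.0491, 0.1504]
eef_rot: [179.5, 0.6, -37.7]
contact_force: [1.1, 0.2, 0.6]
gripper_width: -0.0
from [0.4157 0.0491 0.1504] [179.53   0.65 -37.71] delta cm [  0.28  -0.21 -13.84] turn [ 0.002 -0.014  0.354] t 24.2
```

```bash
python3 -m handwheel '[0.3,-0.2,-1,0,-0.01,0.15, 0.3,-0.2,-3,0,-0.01,0.3, 0.3,-0.2,-6,0,-0.01,0.35, 0.3,-0.2,-10,0,-0.01,0.35, 0.3,-0.2,-13,0,-0.01,0.35, 0.3,-0.2,-13.8,0,-0.01,0.35, 0.3,-0.2,-13.8,0,-0.01,0.35]'
python3 -c "
from h import *
q=fromcorner(-90,-2);go(q[0],q[1],.012,-17.4);s,c=snap('wrist','w21.png')"
```

```text
time_s: 24.9
tcp_pos: [0.417, 0.046, 0.0108]
eef_rot: [179.5, 0.3, -17.7]
contact_force: [-0.0, -1.4, 0.5]
gripper_width: 0.0004
from [0.417  0.046  0.0108] [179.54   0.34 -17.65] delta cm [0.15 0.1  0.12] turn [ 0.006 -0.008  0.004] t 24.9
```

View pics/w21.png

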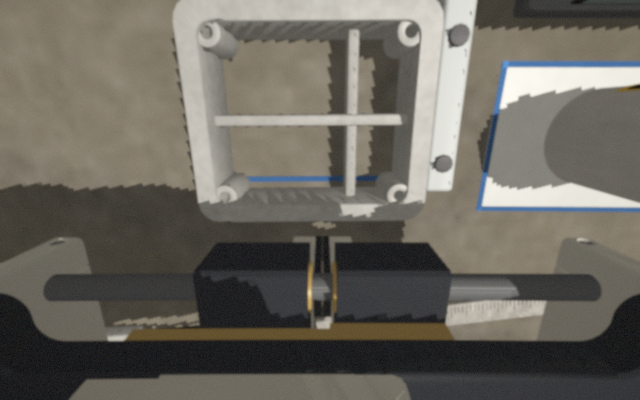

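```bash
python3 -m handwheel '[0.5,-0.15,0.1,0,0,0, 1.0,-0.3,0.1,0,0,0, 1.4,-0.42,0.1,0,0,0, 1.8,-0.55,0.1,0,0,0, 2.1,-0.65,0.1,0,0,0, 2.4,-0.75,0.1,0,0,0, 2.5,-0.78,0.1,0,0,0]'
```

```text
time_s: 25.65
tcp_pos: [0.4433, 0.0387, 0.013]
eef_rot: [179.7, 0.2, -17.7]
contact_force: [-2.1, 1.1, 2.5]
gripper_width: 0.0003
```

```bash
python3 -m handwheel '[0.2,-0.06,0,0,0,0, 0.4,-0.12,0,0,0,0, 0.4,-0.12,0,0,0,0]'
python3 -c "
from h import *
print(incorner(sensors.get_state()['tcp_pos']))"
```

```text
time_s: 25.95
tcp_pos: [0.4447, 0.0379, 0.0128]
eef_rot: [179.6, 0.5, -17.7]
contact_force: [-18.3, 15.5, 15.5]
gripper_width: 0.0004
[-62.26646683  -2.87345124]
```

```bash
python3 -m handwheel '[-0.7,0.2,0,0,0,0, -1.2,0.4,0,0,0,0, -1.2,0.4,4,0,0,0, -1.2,0.4,9,0,0,0, -1.2,0.4,14,0,0,0, -1.2,0.4,19,0,0,0, -1.2,0.4,24,0,0,0, -1.2,0.4,24,0,0,0]'
python3 - <<'E'
from h import *
s,c=snap('wrist','w22.png'); print(s['tcp_pos'],s['eef_rot'])
crop(c['img'],200,0,250,230,3,'w23.png')
E
```

```text
time_s: 26.75
tcp_pos: [0.4362, 0.0427, 0.2599]
eef_rot: [-180.0, -0.1, -17.7]
contact_force: [1.0, 0.3, -1.3]
gripper_width: 0.0005
[0.43617615 0.04269709 0.2599122 ] [-1.79975003e+02 -1.19794331e-01 -1.76623916e+01]
```

View pics/w23.png

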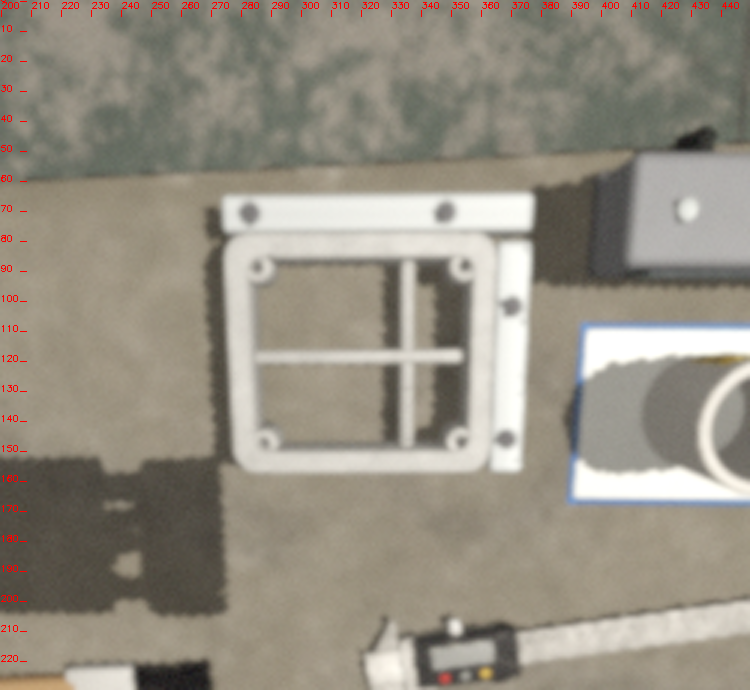

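View pics/w22.png

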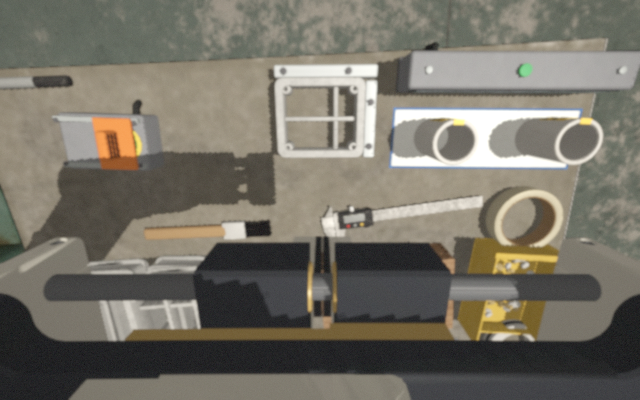

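```bash
python3 - <<'E'
from h import *
img=cv2.imread('pics/w22.png')[:,:,::-1]
crop(img,400,40,230,140,3.4,'w24.png')
crop(img,40,60,150,130,5,'w25.png')
s,c=snap('wrist');T=wristT(s,c)
f=lambda L:[(200+x/3-.5,y/3-.5) for x,y in L]
co=fit(c,[(.0496,.056,.026),(.0636,.056,.026),(.0636,-.07,.026),(-.05,-.0706,.026),(-.05,-.0566,.026)],f([(224,232),(222,196),(534,193),(521,470),(491,470)]),[.5,0,-.3],T);print('corner',co)
fr=fit(c,[(.0495,-.0565,.03),(-.0495,-.0565,.03),(-.0495,.0565,.03),(.0495,.0565,.03)],f([(498,233),(489,472),(233,472),(222,235)]),[.5,0,-.3],T);print('frame',fr)
p=co[0];d=fr[0][:2]-p[:2];cs,sn=np.cos(p[2]),np.sin(p[2]);print('rel mm',1000*(cs*d[0]+sn*d[1]),1000*(-sn*d[0]+cs*d[1]),np.degrees(fr[0][2]-p[2]))
E
```

```text
corner (array([ 0.50200095,  0.02282695, -0.2972297 ]), np.float64(1.2330840245948593))
frame (array([ 0.50172646,  0.0234291 , -0.30514122]), np.float64(1.6225344609611625))
rel mm -0.43880200702763733 0.49535998976498374 -0.4532962652322331
```

View pics/w24.png

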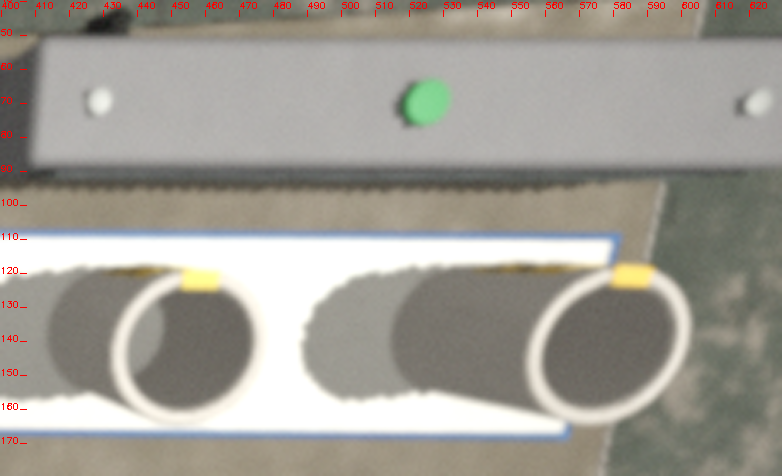

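View pics/w25.png

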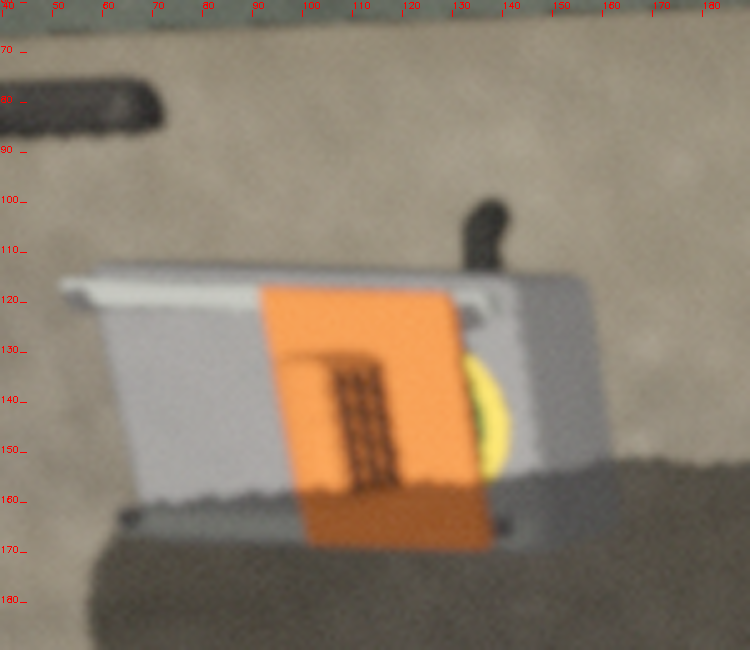

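```bash
python3 - <<'E'
from h import *
s,c=snap('wrist');T=wristT(s,c)
f=lambda x,y:(400+x/3.4-.5,40+y/3.4-.5)
for a,b in (((185,346),(201,280)),((609,345),(632,276))):
    a=unproj(c,f(*a),.075,T);b=unproj(c,f(*b),.075,T);print(a,inreader(a),np.degrees(np.arctan2(*(b-a)[1::-1])),np.linalg.norm(b-a))
s1=unproj(c,f(617,236),0,T);s2=unproj(c,f(569,434),0,T);s3=unproj(c,f(20,233),0,T);print(s1,s2,s3,np.degrees(np.arctan2(*(s1-s2)[1::-1])))
g=lambda x,y:(40+x/5-.5,60+y/5-.5)
pl=fit(c,[(.031,.022,.054),(.031,-.022,.054),(-.031,-.022,.054),(-.031,.022,.054)],[g(260,286),g(448,293),g(494,549),g(304,544)],[.55,.29,-.3],T);print('plate',pl)
bx=fit(c,[(.028,.052,.048),(.035,-.052,.04),(-.028,.052,.048)],[g(57,287),g(518,280),g(122,517)],[.55,.29,-.3],T);print('box',bx)
E
```

```text
[ 0.43171628 -0.11451194  0.075     ] [-0.00024225  0.0734291 ] -23.919792249804292 0.021202424517534516
[ 0.38938903 -0.24644761  0.075     ] [-0.00021116 -0.06512997] -21.689669149580325 0.021909742006974195
[ 0.40461512 -0.31034631  0.        ] [ 0.33000192 -0.28775052  0.        ] [ 0.4772182  -0.09009946  0.        ] -16.848356714241586
plate (array([ 0.54644982,  0.26306063, -0.34596085]), np.float64(0.9507868527848871))
box (array([ 0.55297762,  0.28213139, -0.34315834]), np.float64(1.698819852553214))
```

```bash
python3 -m handwheel '[0,-3,1,0,0,-0.15, 0,-6,1,0,0,-0.3, 0,-9,1,0,0,-0.45, -1,-12,1,0,0,-0.6, -2,-15,1,0,0,-0.75, -3,-18,1,0,0,-0.9, -3,-20,1,0,0,-1.05, -3,-20,1,0,0,-1.2]'
python3 - <<'E'
from h import *
import time
s,c=snap('wrist','w26.png'); print(s['tcp_pos'],s['eef_rot'],s['qd'].round(1));T=wristT(s,c)
crop(c['img'],180,0,260,230,3,'w27.png')
E
```

```text
time_s: 27.7
tcp_pos: [0.4011, -0.1601, 0.2607]
eef_rot: [179.4, 0.4, -87.0]
contact_force: [-1.1, -0.1, 0.0]
gripper_width: 0.0005
[ 0.40113063 -0.16012974  0.26066081] [179.41410425   0.43763724 -86.96384844] [  1.5  -0.5  -0.2  -1.1   0.2 -87.2]
```

View pics/w27.png

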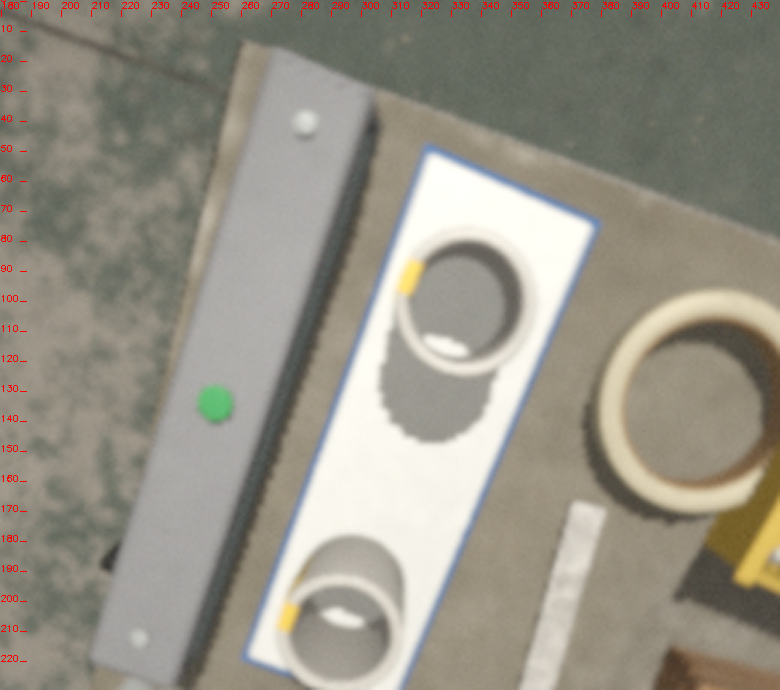

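```bash
python3 -c "
from h import *
go(.50,.30,.24,-19)"
python3 -m handwheel '[2,5,2,0,0,0.1, 4,10,2,0,0,0.2, 5,15,2,0,0,0.3, 6,20,2,0,0,0.45, 7,25,2,0,0,0.6, 8,30,2,0,0,0.75, 9,35,2,0,0,0.9, 9.5,40,2,0,0,1.05]' 0
python3 -c "
from h import *
go(.50,.30,.24,-19)"
```

```text
from [ 0.4011 -0.1594  0.2606] [179.41   0.45 -87.5 ] delta cm [ 9.89 45.94 -2.06] turn [-0.    -0.014  1.196] t 27.75
time_s: 28.55
tcp_pos: [0.494, 0.2288, 0.2789]
eef_rot: [179.3, 0.5, -26.8]
contact_force: [0.1, 0.1, -0.6]
gripper_width: 0.0588
from [0.494  0.2288 0.2789] [179.26   0.5  -26.76] delta cm [ 0.6   7.12 -3.89] turn [ 0.009 -0.013  0.135] t 28.55
```

```bash
python3 -m handwheel '[0.6,4,-2,0.01,-0.01,0.13, 0.6,7.1,-3.9,0.01,-0.01,0.13, 0.6,7.1,-3.9,0.01,-0.01,0.13, 0.6,7.1,-3.9,0.01,-0.01,0.13, 0.6,7.1,-3.9,0.01,-0.01,0.13]'
python3 -c "
from h import *
s,c=snap('wrist','w28.png');print(s['tcp_pos'],s['eef_rot']);crop(c['img'],230,50,180,160,4,'w29.png')"
```

```text
time_s: 29.05
tcp_pos: [0.4998, 0.2994, 0.2395]
eef_rot: [180.0, 0.2, -19.2]
contact_force: [0.2, 0.9, 0.7]
gripper_width: 0.0871
[0.49981517 0.29938473 0.23954871] [179.95090722   0.20309139 -19.23017233]
```

View pics/w29.png

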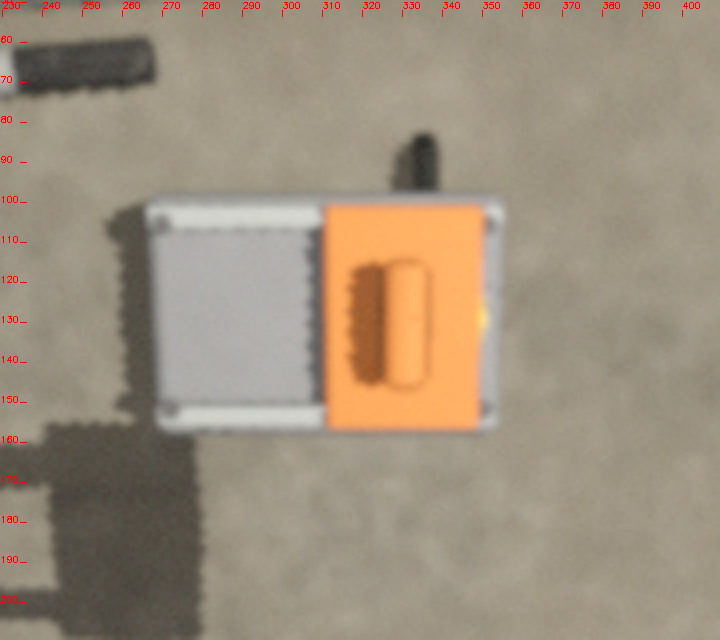

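View pics/w28.png

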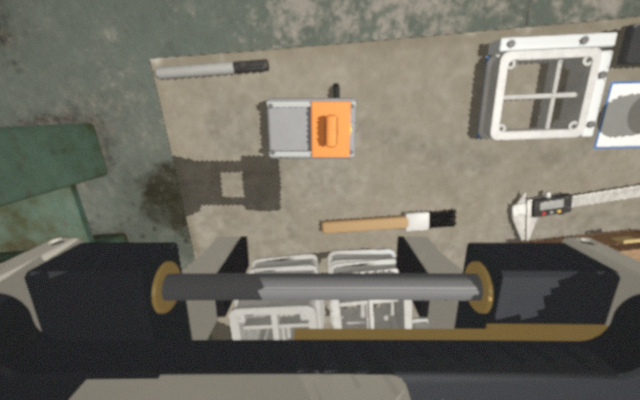

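```bash
python3 -c "
from h import *
img=cv2.imread('pics/w28.png')[:,:,::-1];crop(img,470,20,170,140,4.5,'w30.png')
s,c=snap('top');crop(c['img'],320,170,160,110,4.8,'t9.png')
s,c=snap('scene');crop(c['img'],300,100,180,130,4.4,'s9.png')"
```

```text
(no output)
```

View pics/w30.png

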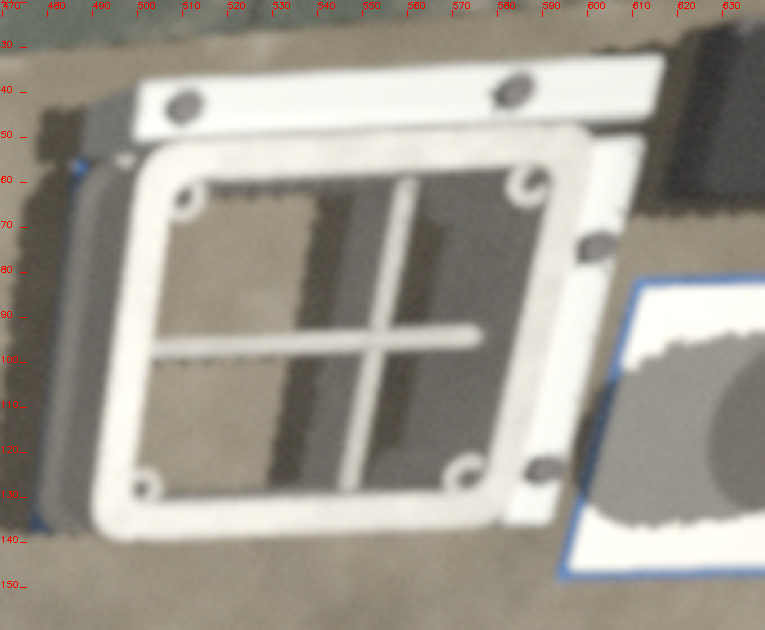

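View pics/t9.png

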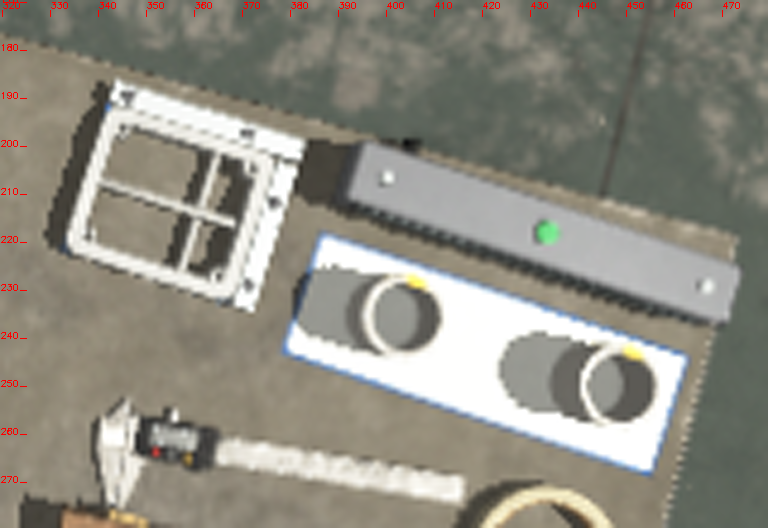

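```bash
cat > m4.py <<'E'
from h import *
s,c=snap('wrist');T=wristT(s,c)
g=lambda x,y:(230+x/4-.5,50+y/4-.5)
pl=fit(c,[(.031,.022,.054),(.031,-.022,.054),(-.031,-.022,.054),(-.031,.022,.054)],[g(324,205),g(484,205),g(484,430),g(327,430)],[.55,.29,-.3],T);print('plate',pl)
bx=fit(c,[(.031,.052,.048),(.031,-.052,.048),(-.031,-.052,.048),(-.031,.052,.048)],[g(147,202),g(503,200),g(497,428),g(157,431)],[.55,.29,-.3],T);print('box',bx)
print('fin',unproj(c,g(409,325),.077,T))
E
python3 m4.py
```

```text
plate (array([ 0.55284516,  0.27026191, -0.3265095 ]), np.float64(0.9967436180626237))
box (array([ 0.56054591,  0.29155691, -0.33161685]), np.float64(1.8250493268966466))
fin [0.55295938 0.26965181 0.077     ]
```

```bash
python3 -c "
from h import *
go(.552,.2695,.062,-18.8)"
python3 -m handwheel '[3,-2,-4,0,0,0, 5.2,-3,-8,0,0,0, 5.2,-3,-12,0,0,0, 5.2,-3,-15,0,0,0, 5.2,-3,-17,0,0,0, 5.2,-3,-17.5,0,0,0, 5.2,-3,-17.5,0,0,0]'
python3 -c "
from h import *
go(.552,.2695,.061,-18.8)"
```

```text
from [0.5002 0.2992 0.2407] [-1.7992e+02  1.6000e-01 -1.9340e+01] delta cm [  5.18  -2.97 -17.87] turn [-0.002 -0.002  0.009] t 29.25
time_s: 29.95
tcp_pos: [0.5524, 0.2688, 0.0657]
eef_rot: [-180.0, 0.2, -19.4]
contact_force: [-0.1, 0.4, 0.0]
gripper_width: 0.0874
from [0.5524 0.2688 0.0657] [-1.7995e+02  1.7000e-01 -1.9360e+01] delta cm [-0.04  0.07 -0.47] turn [-0.002 -0.003  0.01 ] t 29.95
```

```bash
python3 -m handwheel '[0,0,-0.5,0,0,0.01, 0,0,-0.5,0,0,0.01, 0,0,-0.5,0,0,0.01, 0,0,-0.5,0,0,0.01, 0,0,-0.5,0,0,0.01, 0,0,-0.5,0,0,0.01, 0,0,-0.5,0,0,0.01, 0,0,-0.5,0,0,0.01]' 255 8
```

```text
time_s: 30.75
tcp_pos: [0.5524, 0.2688, 0.0607]
eef_rot: [-180.0, 0.2, -18.8]
contact_force: [1.0, -0.8, 0.0]
gripper_width: 0.0293
```

```bash
python3 -m handwheel '[0,0,0,0,0,0, 0,0,0,0,0,0]'; python3 -c "
from h import *
s,c=snap('wrist','w31.png')"
```

```text
time_s: 30.95
tcp_pos: [0.5524, 0.2689, 0.0607]
eef_rot: [-179.9, 0.2, -18.8]
contact_force: [0.2, 2.7, -0.4]
gripper_width: 0.0131
```

View pics/w31.png

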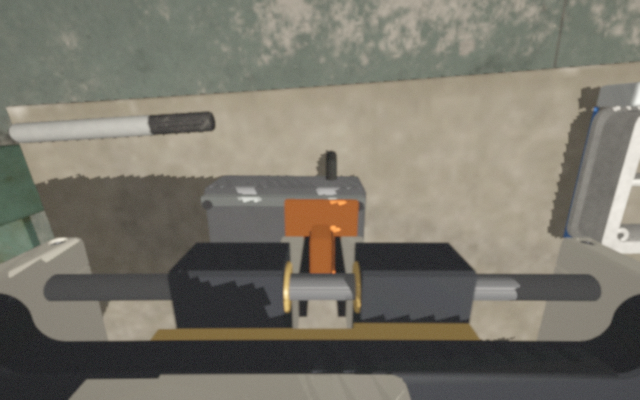

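```bash
python3 -m handwheel '[0.3,0.9,0,0,0,0, 0.6,1.8,0,0,0,0, 0.9,2.7,0,0,0,0, 1.2,3.6,0,0,0,0, 1.45,4.3,0,0,0,0, 1.55,4.6,0,0,0,0, 1.6,4.75,0,0,0,0, 1.6,4.75,0,0,0,0]'
```

```text
time_s: 31.8
tcp_pos: [0.5685, 0.3154, 0.0607]
eef_rot: [179.9, 0.2, -18.8]
contact_force: [4.0, -7.2, 1.7]
gripper_width: 0.0118
```

```bash
python3 -m handwheel '[0.03,0.1,0,0,0,0, 0.06,0.2,0,0,0,0, 0.06,0.2,0,0,0,0]'
```

```text
time_s: 32.1
tcp_pos: [0.5685, 0.3154, 0.0607]
eef_rot: [179.7, 0.2, -18.8]
contact_force: [1.6, -9.4, 3.9]
gripper_width: 0.012
```

```bash
python3 -m handwheel '[0,0,0,0,0,0, 0,0,0,0,0,0, 0,0,0,0,0,0, 0,0,1,0,0,0, 0,0,4,0,0,0, 0,0,8,0,0,0, 0,0,8,0,0,0]' 100
python3 -m handwheel '[-1,-2.5,0,0,0,0, -1.7,-5.1,0,0,0,0, -1.7,-5.1,0,0,0,0, -1.7,-5.1,0,0,0,0, -1.7,-5.1,0,0,0,0, -1.7,-5.1,0,0,0,0]' 255
python3 - <<'E'
from h import *
go(.551,.264,.052,-18.8)
s,c=snap('wrist','w32.png')
s,c=snap('top');crop(c['img'],320,170,160,110,4.8,'t10.png')
s,c=snap('scene');crop(c['img'],190,160,190,130,4.2,'s10.png')
E
```

```text
time_s: 32.8
tcp_pos: [0.5714, 0.3179, 0.1477]
eef_rot: [-179.8, -0.1, -18.7]
contact_force: [-0.2, 0.2, 0.5]
gripper_width: 0.0528
time_s: 33.4
tcp_pos: [0.5546, 0.2676, 0.1477]
eef_rot: [-179.8, -0.1, -18.7]
contact_force: [-0.1, -0.6, 0.0]
gripper_width: 0.0111
from [0.5546 0.2676 0.1477] [-1.7978e+02 -1.3000e-01 -1.8690e+01] delta cm [-0.36 -0.36 -9.57] turn [-0.003  0.003 -0.002] t 33.4
```

View pics/w32.png

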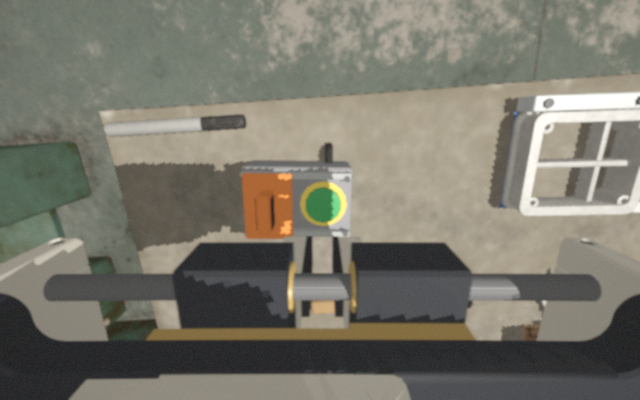

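View pics/s10.png

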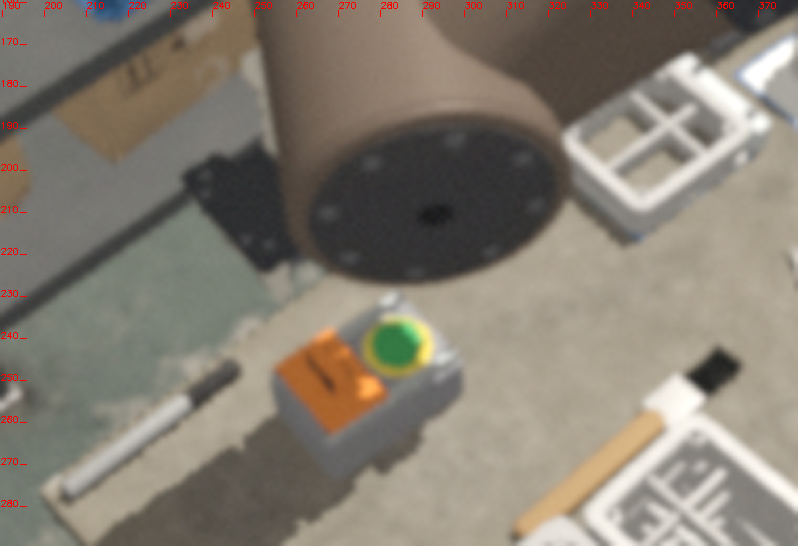

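View pics/t10.png

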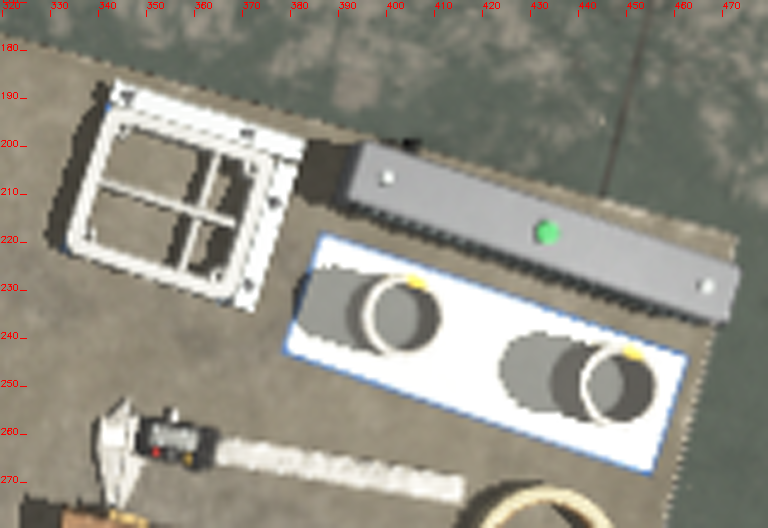

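```bash
python3 -c "
from h import *
s,c=snap('wrist');T=wristT(s,c);print(unproj(c,(323.5,203),.048,T))"
python3 -m handwheel '[-0.3,-0.3,-4,0,0,0, -0.4,-0.4,-7,0,0,0, -0.4,-0.4,-9,0,0,0, -0.4,-0.4,-9,0,0,0, -0.4,-0.4,-9,0,0,0]' 255
```

```text
[0.55366773 0.26604738 0.048     ]
time_s: 34.1
tcp_pos: [0.5507, 0.2634, 0.0576]
eef_rot: [-179.8, -0.1, -18.7]
contact_force: [0.2, -0.0, 0.9]
gripper_width: 0.0005
```

```bash
python3 -m handwheel '[0.1,0.1,-0.6,0,0,0, 0.1,0.1,-1.0,0,0,0, 0.1,0.1,-1.3,0,0,0, 0.1,0.1,-1.5,0,0,0, 0.1,0.1,-1.6,0,0,0, 0.1,0.1,-1.6,0,0,0]'
```

```text
time_s: 34.7
tcp_pos: [0.5523, 0.265, 0.0424]
eef_rot: [-179.8, -0.2, -18.7]
contact_force: [0.6, 2.2, 4.0]
gripper_width: 0.0005
```

```bash
python3 -m handwheel '[0,0,-0.1,0,0,0, 0,0,-0.2,0,0,0, 0,0,-0.2,0,0,0]'
```

```text
time_s: 35.0
tcp_pos: [0.5524, 0.265, 0.042]
eef_rot: [-179.7, -0.2, -18.6]
contact_force: [-4.2, -0.6, 14.1]
gripper_width: 0.0004
```

```bash
python3 -m handwheel '[0,0,2,0,0,0, 0,0,6,0,0,0, 0,0,9,0,0,0, 0,0,9,0,0,0]' 255
python3 -m handwheel '[0.8,2.5,0,0,0,0, 1.6,5,0,0,0,0, 1.6,5,0,0,0,0, 1.6,5,0,0,0,0, 1.6,5,0,0,0,0]' 0
python3 -c "
from h import *
go(.5685,.3154,.0607,-18.8)"
```

```text
time_s: 35.4
tcp_pos: [0.5544, 0.2663, 0.1366]
eef_rot: [-179.4, -0.4, -18.6]
contact_force: [1.3, -0.5, 0.5]
gripper_width: 0.0003
time_s: 35.9
tcp_pos: [0.5697, 0.3154, 0.1358]
eef_rot: [-179.5, -0.4, -18.6]
contact_force: [0.6, 1.1, -0.3]
gripper_width: 0.0351
from [0.5697 0.3154 0.1358] [-179.51   -0.39  -18.6 ] delta cm [-0.12  0.   -7.51] turn [-0.006  0.009 -0.004] t 35.9
```

```bash
python3 -m handwheel '[0,0,0,0,0,0, 0,0,0,0,0,0, 0,0,0,0,0,0, -0.1,0,-3,-0.01,0.01,0, -0.1,0,-6,-0.01,0.01,0, -0.1,0,-7.5,-0.01,0.01,0, -0.1,0,-7.5,-0.01,0.01,0, -0.1,0,-7.5,-0.01,0.01,0]' 0
python3 -c "
from h import *
go(.5685,.3154,.0607,-18.8)"
```

```text
time_s: 36.7
tcp_pos: [0.5692, 0.3156, 0.0615]
eef_rot: [179.8, -0.1, -18.6]
contact_force: [0.2, -1.0, -0.1]
gripper_width: 0.087
from [0.5692 0.3156 0.0615] [ 1.7978e+02 -7.0000e-02 -1.8580e+01] delta cm [-0.07 -0.02 -0.08] turn [ 0.004 -0.    -0.004] t 36.7
```

```bash
python3 -m handwheel '[0,0,0,0,0,0, 0,0,0,0,0,0, 0,0,0,0,0,0, 0,0,0,0,0,0, 0,0,0,0,0,0, 0,0,0,0,0,0, 0,0,0,0,0,0, 0,0,0,0,0,0]' 255 8
python3 -m handwheel '[0,0,0,0,0,0, 0,0,0,0,0,0, 0,0,0,0,0,0]'
python3 -m handwheel '[-0.3,-0.9,0,0,0,0, -0.6,-1.8,0,0,0,0, -0.9,-2.7,0,0,0,0, -1.2,-3.6,0,0,0,0, -1.45,-4.3,0,0,0,0, -1.55,-4.6,0,0,0,0, -1.62,-4.75,0,0,0,0, -1.62,-4.75,0,0,0,0]'
```

```text
time_s: 37.5
tcp_pos: [0.5692, 0.3155, 0.0615]
eef_rot: [179.8, -0.1, -18.6]
contact_force: [-0.2, -0.7, -0.6]
gripper_width: 0.0292
time_s: 37.8
tcp_pos: [0.569, 0.3151, 0.0614]
eef_rot: [179.7, -0.0, -18.6]
contact_force: [-0.7, -2.2, 1.1]
gripper_width: 0.0124
time_s: 38.6
tcp_pos: [0.5526, 0.2677, 0.0614]
eef_rot: [179.7, -0.0, -18.6]
contact_force: [-3.0, 4.3, -0.2]
gripper_width: 0.012
```

```bash
python3 -m handwheel '[-0.03,-0.1,0,0,0,0, -0.06,-0.2,0,0,0,0, -0.06,-0.2,0,0,0,0]'
```

```text
time_s: 38.9
tcp_pos: [0.5526, 0.2675, 0.0615]
eef_rot: [179.9, -0.1, -18.6]
contact_force: [-2.4, 9.8, -2.8]
gripper_width: 0.0123
```

Tab is against its closed stop. Next: release, lift clear and check everything.

```bash
python3 -m handwheel '[0,0,0,0,0,0, 0,0,0,0,0,0, 0,0,0,0,0,0, 0,0,0,0,0,0, 0,0,2,0,0,0, 0,0,6,0,0,0, 0,0,11,0,0,0, 0,0,14,0,0,0]' 60
python3 -m handwheel '[-4,1,3,0,0,0, -7,3,6,0,0,0, -7,3,6,0,0,0, -7,3,6,0,0,0]'
python3 - <<'E'
from h import *
s,c=snap('wrist','w33.png');print(s['tcp_pos'],s['gripper_width'])
s,c=snap('top');crop(c['img'],320,170,160,110,4.8,'t11.png')
s,c=snap('scene');crop(c['img'],190,100,250,200,3.1,'s11.png')
E
```

```text
time_s: 39.7
tcp_pos: [0.5537, 0.2676, 0.2055]
eef_rot: [-179.9, -0.2, -18.6]
contact_force: [0.4, 1.0, -0.9]
gripper_width: 0.0656
time_s: 40.1
tcp_pos: [0.4833, 0.2981, 0.2668]
eef_rot: [-179.8, -0.3, -18.5]
contact_force: [0.3, -0.6, -0.5]
gripper_width: 0.0666
[0.48330426 0.29813386 0.26678454] 0.06658402520262265
```

View pics/w33.png

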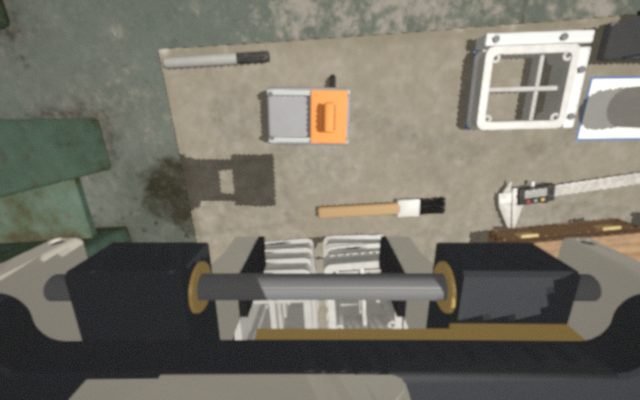

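View pics/t11.png

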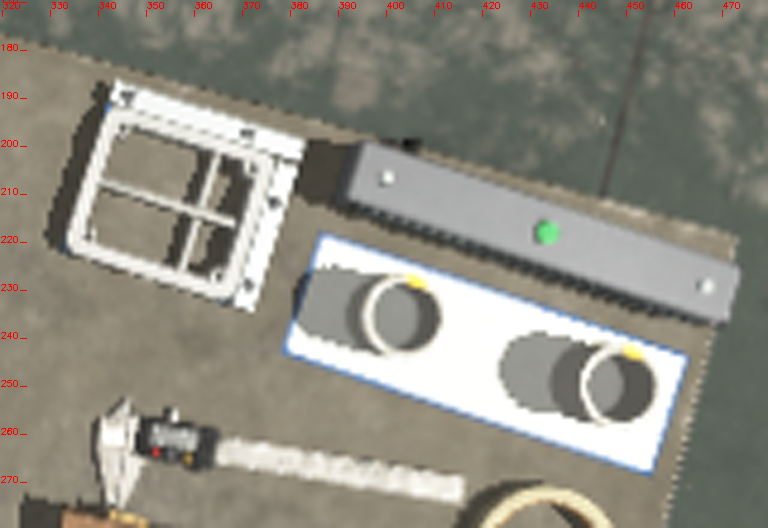

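View pics/s11.png

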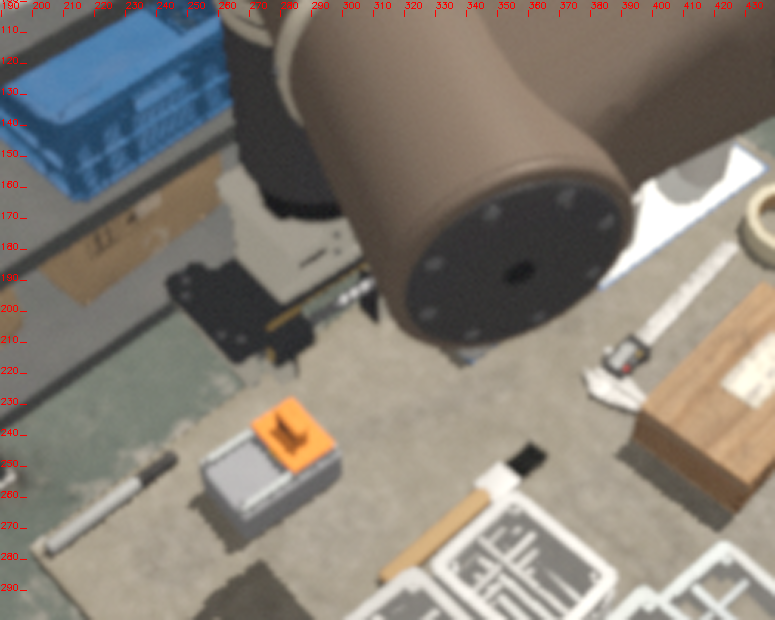

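```bash
python3 -c "
from h import *
s=sensors.get_state();print(s['time_s'],s['contact_force'],s['qd'].round(2));print(r.close_job())"
```

```text
40.25 [ 0.10252694  0.23851388 -0.60510751] [-0.41  0.68 -0.07  0.06  0.03 -0.14]
the job is handed in; nothing more can be done
None
```

The reading station is loaded and the job was handed in at 40 s. Both bushings that were there (I saw no third) stand on the strip with their patches to the bar. I pushed the frame into the corner, then slid the tab aside, pressed the button and slid the tab back.

- **Frame:** my last measured fit, taken before the tab was moved, put it about 0.7 mm and 0.5° from its seat. The later top views show it unmoved, with no knock seen.
- **Bushings:** their centres are within 3 mm of the strip's centre line, at about +73 mm and −65 mm along it. The patch angles did not agree between views:
  - The close wrist views put both patches within about 4° of square.
  - One oblique wrist view read 4–7° off, and the first coarse top view read about 10° off for the first bushing.
  - All of these are inside the 12° limit. I trusted the close views.
- **Tab and button:** the tab moved about 49 mm to its far stop. The button bottomed at 42 mm above the table with 14 N on the tool. The tab then went back to its closed stop and was released.
- **Final state:** the brush and marker look undisturbed in the last pictures, and the arm was clear of everything.

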